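# Load blood tubes onto the roller mixer, caps one way, and start it

## Task

Load the tube roller mixer: take the three purple-capped blood tubes out of the pale blue tray and lay each one flat in a groove of its own between two rollers, every cap towards the switch end like the tube that is already there. They are glass, so set them down gently rather than dropping them, leave the tube that is already on the mixer in its place, and disturb nothing else on the bench. Only when all three lie in place, switch the mixer on with its red rocker and leave it running.

Things in the scene. Friction and masses are not known exactly. Their poses are not given: they have to be found in the camera images.
- mixer: white tube roller mixer, fixed, 182 (x) x 188 (y) mm; origin at bench level under the middle of the rollers. Eight black rollers, 17 mm thick, 110 mm long (y -55 to +55), lie along its y, 20 mm apart, x -70 to +70 mm, axes 60 mm up, crests 68.5 mm. Between them seven grooves at x = -60, -40, ... +60 mm. Rollers stand still (slight play) until switched on, then turn at once
- groove_near (a point): middle of the groove nearest the robot (mixer x = -60, y = 0), at the height of the axis of a tube lying there (72 mm above the bench; its cap reaches 82 mm, 13.5 mm above the crests). The caps' side is the mixer's +y
- groove_far (a point): the same for the groove farthest from the robot (mixer x = +60 mm). Across the rollers' -y end stands a bearing wall (inner face y -58, top 74 mm); at +y the drive and switch end (inner face y +60, outer y +117, top 82 mm) with a black knob, 26 mm wide, at x -48, y 90 mm (top 95 mm)
- tube_on_mixer: a blood tube like the others (same size and axes), already in the groove at x = -20 mm of the mixer, cap to the switch end; stays there
- power_switch (a joint): red rocker, 17 x 32 mm, on top of the mixer's switch end: 0 = off (outer end raised), 0.40 = on (outer end fully down); stays where it is left, takes about 3 N at its outer end
- switch_on_end (a point): raised outer end of the red rocker, on its upper face: press straight down here or a few mm further out. The rocker's axis (along mixer x) lies 14 mm inward of it (towards the rollers); this end starts about 96 mm above the bench, goes down 5.5 mm and stays 8 mm proud of the top. Keep a broad tip on the outer half, or it rests on the inner half too
- roller3 (a joint): angle of the fourth roller (rad); all eight are driven alike and turn steadily (about 3 rad/s) while the mixer runs
- tray: shallow pale blue sample tray, fixed, 150 (x) x 340 (y) x 24 mm, walls 3 mm with a rim 4 mm wider outside, floor 3 mm above the bench; origin at bench level in its middle
- tube_a: purple-capped glass blood tube to load, 82 mm long, lying in the tray; origin on its axis at mid-length, x axis along it towards the cap. Glass 13 mm in diameter with a white label and a round end (x -41 to +21 mm), cap 16.4 mm in diameter (x +21 to +41 mm), so it lies with the cap slightly raised: axis 10 mm above the bench at mid-length in the tray
- tube_a_cap (a point): point on the tube's axis in the middle of its cap, 31 mm from mid-length
- tube_a_tail (a point): point on the tube's axis near its round end, 36 mm from mid-length
- tube_b: purple-capped glass blood tube to load, 82 mm long, lying in the tray; origin on its axis at mid-length, x axis along it towards the cap. Glass 13 mm in diameter with a white label and a round end (x -41 to +21 mm), cap 16.4 mm in diameter (x +21 to +41 mm), so it lies with the cap slightly raised: axis 10 mm above the bench at mid-length in the tray
- tube_b_cap (a point): point on the tube's axis in the middle of its cap, 31 mm from mid-length
- tube_b_tail (a point): point on the tube's axis near its round end, 36 mm from mid-length
- tube_c: purple-capped glass blood tube to load, 82 mm long, lying in the tray; origin on its axis at mid-length, x axis along it towards the cap. Glass 13 mm in diameter with a white label and a round end (x -41 to +21 mm), cap 16.4 mm in diameter (x +21 to +41 mm), so it lies with the cap slightly raised: axis 10 mm above the bench at mid-length in the tray
- tube_c_cap (a point): point on the tube's axis in the middle of its cap, 31 mm from mid-length
- tube_c_tail (a point): point on the tube's axis near its round end, 36 mm from mid-length
- amber_vial: brown glass vial with black cap, 22 mm in diameter, 53 mm tall, standing between tray and mixer; bystander, origin under its middle, on its underside
- red_cap_vial: white plastic vial with red cap, 22 mm in diameter, 41 mm tall, standing in the tray at its right-hand (-y) end; bystander, origin under its middle, on its underside
- timer: white lab timer, 46 x 56 x 63 mm tall, left of the mixer; bystander, origin under its middle, on its underside
- tape_roll: roll of beige tape lying flat, 70 mm in diameter, 19 mm high, behind the tray; bystander, origin under its middle, on its underside
- wash_bottle: white wash bottle with dark cap and bent spout, 64 x 104 x 193 mm tall, behind the gap between tray and mixer; bystander, origin under its middle, on its underside

How it is judged:
On the way, in this order (a step that is already met when the one before it is completed fails the run):
1. all three tubes lie in grooves of the rollers, caps to the switch end, let go, with the mixer still off (z of tube_a_cap in the frame of mixer between 0.066 and 0.0768 m and x of tube_a_cap in the frame of mixer between -0.068 and 0.068 m and z of tube_a_tail in the frame of mixer between 0.066 and 0.0745 m and x of tube_a_tail in the frame of mixer between -0.068 and 0.068 m and y of each of tube_a_cap, tube_b_cap, tube_c_cap in the frame of mixer above 0.008 m and y of each of tube_a_tail, tube_b_tail, tube_c_tail in the frame of mixer below -0.012 m and contact force between the fingers and tube_a below 0.05 N and z of tube_b_cap in the frame of mixer between 0.066 and 0.0768 m and x of tube_b_cap in the frame of mixer between -0.068 and 0.068 m and z of tube_b_tail in the frame of mixer between 0.066 and 0.0745 m and x of tube_b_tail in the frame of mixer between -0.068 and 0.068 m and contact force between the fingers and tube_b below 0.05 N and z of tube_c_cap in the frame of mixer between 0.066 and 0.0768 m and x of tube_c_cap in the frame of mixer between -0.068 and 0.068 m and z of tube_c_tail in the frame of mixer between 0.066 and 0.0745 m and x of tube_c_tail in the frame of mixer between -0.068 and 0.068 m and contact force between the fingers and tube_c below 0.05 N and value of joint power_switch below 0.1 rad), for 0.2 s.
2. the mixer is switched on and its rollers turn (value of joint power_switch above 0.33 rad and velocity of joint roller3 above 0.8 rad/s), for 0.2 s.
At the end, for the whole second after the job is handed in: Each of the three tubes lies released in a groove between two rollers (both ends within 3 mm of the height of a tube lying there), cap at the switch end; so does the tube that was there before; the rocker is on (over 0.33 rad) and the rollers turn (all of step 2 and z of tube_a_cap in the frame of mixer between 0.066 and 0.0768 m and x of tube_a_cap in the frame of mixer between -0.068 and 0.068 m and z of tube_a_tail in the frame of mixer between 0.066 and 0.0745 m and x of tube_a_tail in the frame of mixer between -0.068 and 0.068 m and y of each of tube_a_cap, tube_b_cap, tube_c_cap in the frame of mixer above 0.008 m and y of each of tube_a_tail, tube_b_tail, tube_c_tail in the frame of mixer below -0.012 m and contact force between the fingers and tube_a below 0.05 N and z of tube_b_cap in the frame of mixer between 0.066 and 0.0768 m and x of tube_b_cap in the frame of mixer between -0.068 and 0.068 m and z of tube_b_tail in the frame of mixer between 0.066 and 0.0745 m and x of tube_b_tail in the frame of mixer between -0.068 and 0.068 m and contact force between the fingers and tube_b below 0.05 N and z of tube_c_cap in the frame of mixer between 0.066 and 0.0768 m and x of tube_c_cap in the frame of mixer between -0.068 and 0.068 m and z of tube_c_tail in the frame of mixer between 0.066 and 0.0745 m and x of tube_c_tail in the frame of mixer between -0.068 and 0.068 m and contact force between the fingers and tube_c below 0.05 N and z of tube_on_mixer in the frame of mixer below 0.0755 m and distance of tube_on_mixer from where it was at the start of the episode below 0.018 m); the robot touches nothing.
It fails at once if the rocker is pressed on before the three tubes have been laid (value of joint power_switch above 0.2 rad and not ((z of tube_a_cap in the frame of mixer between 0.066 and 0.0768 m and x of tube_a_cap in the frame of mixer between -0.068 and 0.068 m and z of tube_a_tail in the frame of mixer between 0.066 and 0.0745 m and x of tube_a_tail in the frame of mixer between -0.068 and 0.068 m and y of tube_a_cap in the frame of mixer above 0.008 m and y of tube_a_tail in the frame of mixer below -0.012 m) and (z of tube_b_cap in the frame of mixer between 0.066 and 0.0768 m and x of tube_b_cap in the frame of mixer between -0.068 and 0.068 m and z of tube_b_tail in the frame of mixer between 0.066 and 0.0745 m and x of tube_b_tail in the frame of mixer between -0.068 and 0.068 m and y of tube_b_cap in the frame of mixer above 0.008 m and y of tube_b_tail in the frame of mixer below -0.012 m) and (z of tube_c_cap in the frame of mixer between 0.066 and 0.0768 m and x of tube_c_cap in the frame of mixer between -0.068 and 0.068 m and z of tube_c_tail in the frame of mixer between 0.066 and 0.0745 m and x of tube_c_tail in the frame of mixer between -0.068 and 0.068 m and y of tube_c_cap in the frame of mixer above 0.008 m and y of tube_c_tail in the frame of mixer below -0.012 m))).
It fails at once if the tube already on the mixer leaves its place by more than 18 mm (distance of tube_on_mixer from where it was at the start of the episode above 0.018 m).
It fails at once if a tube is dropped (falls free faster than 0.6 m/s) ((contact force between the fingers and tube_a below 0.01 N and linear speed of tube_a above 0.6 m/s) or (contact force between the fingers and tube_b below 0.01 N and linear speed of tube_b above 0.6 m/s) or (contact force between the fingers and tube_c below 0.01 N and linear speed of tube_c above 0.6 m/s)).
It fails at once if a tube is pressed on the mixer with more than 25 N (contact force between any of tube_a, tube_b, tube_c and mixer above 25 N).
It fails at once if a bystander on the bench is shifted by more than 25 mm (distance of any of amber_vial, red_cap_vial, timer, tape_roll, wash_bottle from where it was at the start of the episode above 0.025 m).
It also fails if it takes over 72 s, if anything falls off the work surface, if the arm or the gripper's body presses on something with over 40 N, if the wrist force passes 120 N, or if a joint passes its speed limit or range.

## Robot

A 7-joint arm with a two-finger parallel gripper is mounted at the origin on a cart in front of the work surface, level with it; the furniture and walls round the work are solid. World frame = base frame: x ahead of the robot, y to its left, z up, the work surface at z = 0. Lengths are in m, angles in rad, forces in N, time in s.
With the tool pointing down it reaches from about 0.4 to 0.85 m from the base axis. Payload 4.5 kg.
Tool frame: the origin (TCP) lies midway between the tips of the shut fingers; the grasp point (between the pads) lies r.grip_point_offset behind it (r.grip_point_offset is the distance from the TCP to the grasp point, in m); z points along the fingers, y is the line along which they close (so a half turn about z gives the same grasp; the last joint's range is limited). The gripper opens to 88 mm and grips with 3 to 60 N. Pads are 18 mm wide; open, the fingers measure 123 mm over their backs; the gripper's body (75 mm by 187 mm) begins 45 mm behind the grasp point.
Start: joints at [1.361, 0.689, -0.195, 1.565, 0.157, 0.902, -0.215], TCP at [0.151, -0.607, 0.239] pointing down, gripper open.
Joint ranges: [-3.01, 3.01], [-0.46, 2.08], [-1.47, 1.51], [0.13, 2.56], [-1, 4.14], [0.04, 2.09], [-2.66, 2.66]. Speed limits (rad/s): [2.57, 2.57, 3.14, 3.14, 3.14, 3.14, 3.14].

## Interface

Orientations are given as a unit quaternion [x, y, z, w].
In Python, from plant import r gives the robot as it stands.
- The arm moves only by the shell command python3 -m jog 'ROWS' [FORCE]. ROWS is JSON, a list of rows, each an object of numbers: "wx", "wy", "wz": the turn, a rotation vector about the world's x, y, z as a fraction of full scale; "dx", "dy", "dz": the shift along the world's x, y, z as a fraction of full scale; "hand": the closure, from 0 (fully open) to 1 (shut). In form: [{"wx": .., "wy": .., "wz": .., "dx": .., "dy": .., "dz": .., "hand": ..}, ...]. A call has 1 to 5 rows; each row shifts and turns the commanded pose from where the row before left it; what a row does not reach is not made up. Full scale, the value 1, is 0.25 m for a shift and 2 rad for a turn. A row lasts 1/12 s, in which the tool goes at most 41.7 mm and 7.16 degrees, less where a joint would pass 70% of its speed; a pose out of reach is approached as far as the arm can. A call with a number of a shift or a turn outside -1 to 1 is refused whole. A call with a gripper value outside its range is refused whole. The fingers move at their own pace and stop on an object; FORCE is the grip in N (left out, the last holds). Time passes only in rows, so rows that do not move let the fingers close. It gives the time, the measured TCP pose, the force, the opening and the grip force at its end, in the units of the state.
- r.get_state(): the state, without advancing time (a new reading comes with each control period).
- r.snapshot(name): name is "scene" or "side" or "wrist"; returns the picture (400x640x3 uint8, red, green, blue); there is no depth.
- r.camera_info(name): a dict with "mtx" (3x3 intrinsics, pixels), "R" (3x3) and "t" (3): a world point X has camera coordinates R X + t. Camera axes: x right, y down, z forward; pixel columns grow to the right and rows downward; lengths in m; the calibration is good to about 2 mm. A picture is of the moment at which its call begins: read the wrist's pose just before it. camera_info takes no time and is no camera call; for the wrist camera it gives the pose at the moment of the call.
- r.finish_job(): hands the job in; it is judged then, once.
Trained networks look in the newest picture that a camera, given by its name, has taken for a name from the list of things; names that differ only in an ending like _2 or _b are one class to them, and where a whole thing is asked for, a point or a joint stands for the part that bears it (a point fixed in the world has none). Each returns a list of dicts, best first, with "p" (0 to 1); they miss things now and then, are a little off and sometimes report something else, mostly with a low value. They report only what shows in the picture. A call takes as long as a camera call.
- r.search_frame(camera, query): "bbox" ([left, top, right, bottom] in pixels, round what is visible of it).
- r.masks_of(camera, query): "region" (400x640 bool, what is visible of it) and "bbox" ([left, top, right, bottom] in pixels, round what is visible of it).
The state is a dict: "clock": time; "q": joint angles; "qd": joint speeds; "joint_torque": joint torques, N m; "tool_pos": TCP position; "eef_rot": TCP orientation; "contact_force": force on the tool from outside, world axes, zero at the start; "moment": the same for the moment, N m; "opening": opening from 0.0 (shut) to 1.0 (fully open); "finger_force": force on a finger pad.
Only numpy, scipy, OpenCV 4.12 (cv2) and the standard library are available. Lean on these libraries where they do the work, as an engineer would, in place of code of your own. Each camera call takes 0.05 s, during which the arm holds its last target. There are 200 camera calls.

## Working session

There is one attempt and no reset: what is moved stays moved. The work goes in short steps, Python scripts to look and compute and a shell command to move; the robot and the scene stay as the last step left them, time stands still between calls to the robot, and variables do not carry over. Pictures are saved under pics/ and viewed, at most 13 in all, crops included, and the job is handed in when it is done.

```bash
ls; mkdir -p pics; python3 - <<'E'
from plant import r
import cv2,numpy as np
for n in ("scene","side"):
    im=r.snapshot(n); cv2.imwrite(f"pics/{n}0.png",im[:,:,::-1])
    c=r.camera_info(n); print(n,np.round(c["mtx"],1).tolist(),np.round(c["R"],3).tolist(),np.round(c["t"],3).tolist())
    for q in ("tube_a","mixer","power_switch","amber_vial","tube_a_cap","red_cap_vial"):
        print(q,[(np.round(d["bbox"]).tolist(),round(d["p"],2)) for d in r.search_frame(n,q)])
s=r.get_state();print(s["clock"],s["tool_pos"],s["eef_rot"],s["opening"],r.grip_point_offset)
E
```

```text
pics
scene [[381.0, 0.0, 315.6], [0.0, 381.0, 204.2], [0.0, 0.0, 1.0]] [[-0.819, -0.573, -0.02], [-0.38, 0.568, -0.731], [0.43, -0.591, -0.683]] [0.427, 0.238, 1.182]
tube_a [([320.0, 190.0, 328.0, 207.0], 0.43), ([273.0, 252.0, 286.0, 261.0], 0.32)]
mixer [([251.0, 218.0, 312.0, 280.0], 0.85)]
power_switch [([276.0, 252.0, 283.0, 257.0], 0.41), ([246.0, 219.0, 316.0, 282.0], 0.41), ([325.0, 187.0, 329.0, 206.0], 0.25)]
amber_vial [([286.0, 226.0, 292.0, 252.0], 0.66), ([250.0, 290.0, 262.0, 312.0], 0.62), ([318.0, 222.0, 326.0, 237.0], 0.57)]
tube_a_cap []
red_cap_vial [([379.0, 174.0, 383.0, 185.0], 0.42)]
side [[411.6, 0.0, 316.1], [0.0, 411.6, 199.0], [0.0, 0.0, 1.0]] [[0.926, -0.377, 0.006], [-0.131, -0.337, -0.932], [0.353, 0.863, -0.362]] [-0.432, 0.181, 0.994]
tube_a [([339.0, 281.0, 362.0, 289.0], 0.62), ([343.0, 242.0, 367.0, 255.0], 0.61), ([349.0, 263.0, 373.0, 276.0], 0.48)]
mixer [([281.0, 175.0, 338.0, 227.0], 0.84), ([349.0, 262.0, 372.0, 275.0], 0.28)]
power_switch [([291.0, 218.0, 306.0, 239.0], 0.39)]
amber_vial [([291.0, 216.0, 307.0, 239.0], 0.63)]
tube_a_cap [([344.0, 286.0, 349.0, 299.0], 0.74), ([340.0, 278.0, 366.0, 288.0], 0.44)]
red_cap_vial [([342.0, 285.0, 349.0, 302.0], 0.57)]
0.7 [ 0.15088707 -0.60654804  0.23878369] [9.92579656e-01 1.21596139e-01 1.01471987e-05 7.50095385e-05] 1.000978204667746 0.0187
```

```bash
python3 - <<'E'
import cv2,numpy as np
a=cv2.imread("pics/scene0.png")[150:330,215:415]; b=cv2.imread("pics/side0.png")[150:330,255:455]
cv2.imwrite("pics/c1.png",cv2.resize(a,(800,600 if 0 else 720))[:600]); 
cv2.imwrite("pics/c1.png",cv2.resize(a,None,fx=3.3,fy=3.3,interpolation=cv2.INTER_CUBIC));cv2.imwrite("pics/c2.png",cv2.resize(b,None,fx=3.3,fy=3.3,interpolation=cv2.INTER_CUBIC))
E
```

```text
(no output)
```

View pics/c1.png

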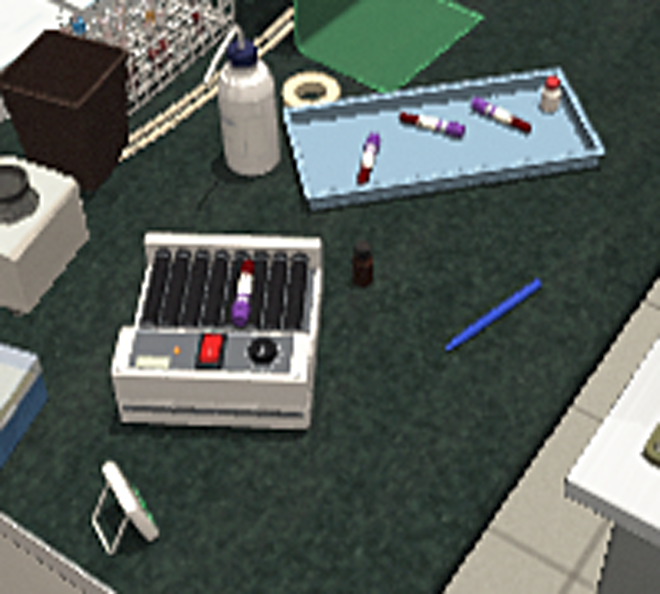

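View pics/c2.png

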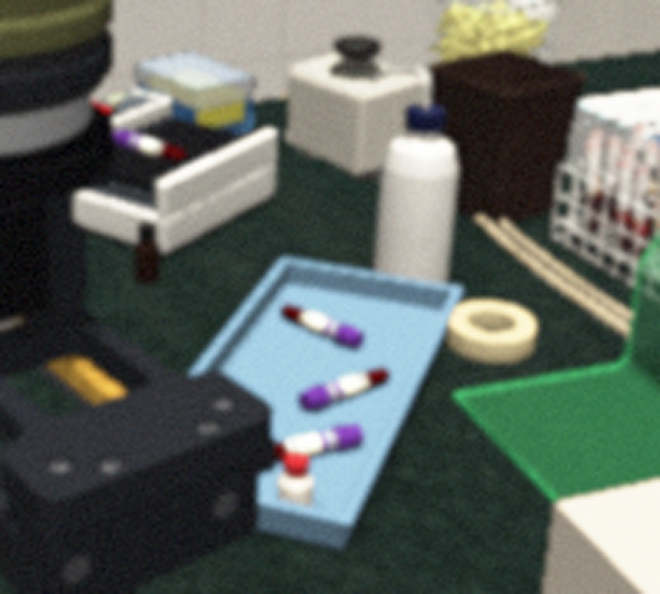

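```bash
cat > h.py <<'E'
from plant import r
import numpy as np, cv2
def ray(name,px,z,c=None):
    c=c or r.camera_info(name); K,R,t=(np.array(c[k]) for k in("mtx","R","t"))
    d=R.T@np.linalg.inv(K)@np.array([px[0],px[1],1.]); o=-R.T@t
    return o+d*(z-o[2])/d[2]
def proj(name,X,c=None):
    c=c or r.camera_info(name); p=np.array(c["mtx"])@(np.array(c["R"])@np.array(X)+np.array(c["t"])); return p[:2]/p[2]
E
python3 - <<'E'
from h import *
S=lambda x,y:(215+x/3.3,150+y/3.3)
W=lambda x,y:(255+x/3.3,150+y/3.3)
for n,p,z in [("A cap",(373,143),.01),("A tail",(364,178),.01),("Bcap",(455,130),.01),("Btail",(407,118),.01),("Ccap",(480,105),.01),("Ctail",(526,127),.01),
 ("r7 -y",(163,255),.0685),("r7 +y",(150,325),.0685),("r0 -y",(300,258),.0685),("r0 +y",(297,325),.0685),("T cap",(240,312),.072),("T tail",(246,268),.072),("knob",(263,345),.095),("rocker",(211,350),.088),("vial",(363,282),0),
 ("tray c1",(310,205),.024),("tray c2",(603,153),.024),("tray c3",(560,70),.024),("tray c4",(285,108),.024),("bottle",(255,165),0),("redvial",(549,108),.003)]:
  print(n,np.round(ray("scene",S(*p),z),3))
for n,p,z in [("A cap",(349,334),.01),("A tail",(290,313),.01),("Bcap",(314,395),.01),("Btail",(378,377),.01),("Ccap",(350,436),.01),("vial",(148,280),0),("bottle",(412,280),0),("redvial",(295,500),.003),("Tcap",(120,140),.072),("Ttail",(176,153),.072)]:
  print("side",n,np.round(ray("side",W(*p),z),3))
c=r.camera_info("wrist");print(np.round(c["mtx"],1).tolist(),np.round(-np.array(c["R"]).T@c["t"],3),np.round(c["R"],2).tolist())
E
```

```text
A cap [ 0.544 -0.117  0.01 ]
A tail [ 0.519 -0.061  0.01 ]
Bcap [ 0.476 -0.191  0.01 ]
Btail [ 0.535 -0.178  0.01 ]
Ccap [ 0.475 -0.247  0.01 ]
Ctail [ 0.409 -0.242  0.01 ]
r7 -y [0.589 0.198 0.068]
r7 +y [0.539 0.276 0.068]
r0 -y [0.472 0.124 0.068]
r0 +y [0.423 0.197 0.068]
T cap [0.476 0.217 0.072]
T tail [0.506 0.168 0.072]
knob [0.42  0.251 0.095]
rocker [0.46  0.278 0.088]
vial [0.436 0.064 0.   ]
tray c1 [0.536 0.02  0.024]
tray c2 [ 0.307 -0.235  0.024]
tray c3 [ 0.419 -0.345  0.024]
tray c4 [ 0.658 -0.098  0.024]
bottle [ 0.643 -0.018  0.   ]
redvial [ 0.406 -0.296  0.003]
side A cap [ 0.548 -0.114  0.01 ]
side A tail [ 0.519 -0.064  0.01 ]
side Bcap [ 0.48  -0.187  0.01 ]
side Btail [ 0.536 -0.182  0.01 ]
side Ccap [ 0.479 -0.246  0.01 ]
side vial [0.439 0.056 0.   ]
side bottle [ 0.656 -0.029  0.   ]
side redvial [ 0.415 -0.291  0.003]
side Tcap [0.469 0.217 0.072]
side Ttail [0.507 0.164 0.072]
[[331.0, 0.0, 314.0], [0.0, 331.0, 198.9], [0.0, 0.0, 1.0]] [ 0.218 -0.589  0.386] [[0.24, -0.97, -0.0], [-0.93, -0.23, 0.27], [-0.26, -0.07, -0.96]]
```

```bash

python3 -m jog '[{"dx":0.1,"dy":0.12},{"dx":0.1,"dy":0.12},{"dx":0.1,"dy":0.12},{"dx":0.1,"dy":0.12},{"dx":0.1,"dy":0.12}]'
python3 -m jog '[{"dx":0.1,"dy":0.12},{"dx":0.1,"dy":0.12},{"dx":0.1,"dy":0.12},{"dx":0.1,"dy":0.12},{"dx":0.1,"dy":0.12}]'
python3 -m jog '[{"dx":0.1,"dy":0.12},{"dx":0.1,"dy":0.12},{"dx":0.08,"dy":0.1},{},{}]'
python3 - <<'E'
from h import *
import json
s=r.get_state();print(s["clock"],s["tool_pos"],s["eef_rot"],np.round(s["q"],2),s["contact_force"])
c=r.camera_info("wrist");im=r.snapshot("wrist");cv2.imwrite("pics/w1.png",im[:,:,::-1])
json.dump({k:np.array(v).tolist() for k,v in c.items()},open("w1.json","w"))
for q in("tube_a","tube_a_cap"):
    for d in r.masks_of("wrist",q):
        ys,xs=np.nonzero(d["region"]);print(q,round(d["p"],2),d["bbox"],len(xs),np.round(ray("wrist",(xs.mean(),ys.mean()),.01,c),4))
E
```

```text
0.7 [ 0.15088707 -0.60654804  0.23878369] [9.92579656e-01 1.21596139e-01 1.01471987e-05 7.50095385e-05] [ 1.36  0.69 -0.19  1.57  0.16  0.9  -0.22] [ 0.71589488 -0.48970296 -0.20448094]invalid input
invalid input
invalid input
```

View pics/w1.png

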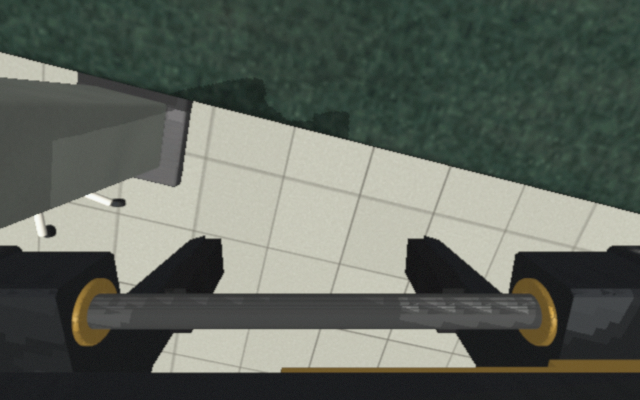

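The wrist picture only shows floor and the bench edge: the rows were refused because every row needs all seven keys.

```bash

python3 -m jog '[{"wx":0,"wy":0,"wz":0,"dx":0.1,"dy":0.12,"dz":0,"hand":0},{"wx":0,"wy":0,"wz":0,"dx":0.1,"dy":0.12,"dz":0,"hand":0},{"wx":0,"wy":0,"wz":0,"dx":0.1,"dy":0.12,"dz":0,"hand":0},{"wx":0,"wy":0,"wz":0,"dx":0.1,"dy":0.12,"dz":0,"hand":0},{"wx":0,"wy":0,"wz":0,"dx":0.1,"dy":0.12,"dz":0,"hand":0}]'
python3 -m jog '[{"wx":0,"wy":0,"wz":0,"dx":0.1,"dy":0.12,"dz":0,"hand":0},{"wx":0,"wy":0,"wz":0,"dx":0.1,"dy":0.12,"dz":0,"hand":0},{"wx":0,"wy":0,"wz":0,"dx":0.1,"dy":0.12,"dz":0,"hand":0},{"wx":0,"wy":0,"wz":0,"dx":0.1,"dy":0.12,"dz":0,"hand":0},{"wx":0,"wy":0,"wz":0,"dx":0.1,"dy":0.12,"dz":0,"hand":0}]'
python3 -m jog '[{"wx":0,"wy":0,"wz":0,"dx":0.1,"dy":0.12,"dz":0,"hand":0},{"wx":0,"wy":0,"wz":0,"dx":0.1,"dy":0.12,"dz":0,"hand":0},{"wx":0,"wy":0,"wz":0,"dx":0.08,"dy":0.1,"dz":0,"hand":0},{"wx":0,"wy":0,"wz":0,"dx":0,"dy":0,"dz":0,"hand":0},{"wx":0,"wy":0,"wz":0,"dx":0,"dy":0,"dz":0,"hand":0}]'
python3 - <<'E'
from h import *
import json
s=r.get_state();print(s["clock"],s["tool_pos"],s["eef_rot"],np.round(s["q"],2),s["contact_force"])
c=r.camera_info("wrist");im=r.snapshot("wrist");cv2.imwrite("pics/w2.png",im[:,:,::-1])
json.dump({k:np.array(v).tolist() for k,v in c.items()},open("w2.json","w"))
for q in("tube_a","tube_a_cap"):
    for d in r.masks_of("wrist",q):
        ys,xs=np.nonzero(d["region"]);print(q,round(d["p"],2),d["bbox"],len(xs),np.round(ray("wrist",(xs.mean(),ys.mean()),.01,c),4))
E
```

```text
clock: 1.27
tool_pos: [0.2768, -0.4551, 0.2389]
eef_rot: [0.993, 0.121, 0.0, 0.0]
contact_force: [0.6, -0.1, -0.5]
opening: 0.997
finger_force: 0.0
clock: 1.68
tool_pos: [0.402, -0.305, 0.239]
eef_rot: [0.993, 0.122, 0.0, 0.0]
contact_force: [-0.0, 0.0, -0.2]
opening: 1.002
finger_force: 0.0
clock: 2.1
tool_pos: [0.4724, -0.2194, 0.2388]
eef_rot: [0.992, 0.124, 0.0, -0.0]
contact_force: [-1.1, -0.7, -0.2]
opening: 1.0
finger_force: 0.0
2.1 [ 0.47237823 -0.21935092  0.23880959] [ 9.92265793e-01  1.24130242e-01  4.78101654e-04 -2.22867841e-04] [ 0.44  0.55 -0.15  1.88  0.12  0.72 -1.09] [-1.06828933 -0.72785399 -0.15631416]
tube_a 0.73 [318.5, 162.1, 347.4, 228.2] 775 [ 0.4482 -0.2449  0.01  ]
tube_a 0.57 [172.6, 72.8, 248.2, 98.1] 1031 [ 0.5349 -0.0904  0.01  ]
tube_a_cap 0.75 [283.1, 92.9, 303.2, 171.2] 951 [ 0.5063 -0.1854  0.01  ]
tube_a_cap 0.73 [319.5, 160.1, 345.8, 230.7] 756 [ 0.4486 -0.245   0.01  ]
```

View pics/w2.png

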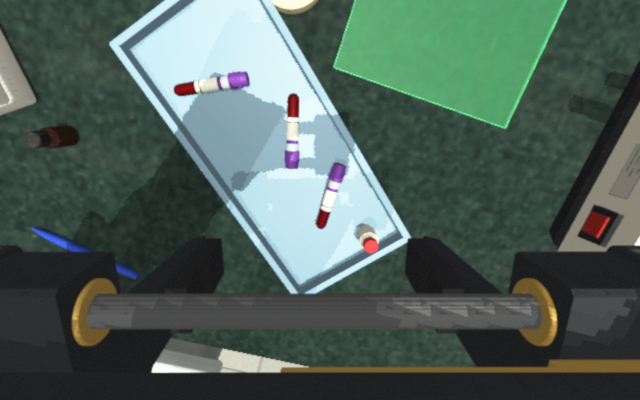

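Clear view of the tray: tube A tail (175,90)/cap end (249,77); B tail (293,94)/cap (292,167); C tail (321,227)/cap (339,164); red-cap vial at (368,238).

```bash
python3 - <<'E'
from h import *
import json
c=json.load(open("w2.json")); im=cv2.imread("pics/w2.png"); hsv=cv2.cvtColor(im,cv2.COLOR_BGR2HSV).astype(int)
E={"A":((175,90),(249,77)),"B":((293,94),(292,167)),"C":((321,227),(339,164))}
for k,(t,p) in E.items():
    t,p=np.array(t,float),np.array(p,float);
    yy,xx=np.mgrid[:400,:640]; u=(p-t)/np.linalg.norm(p-t); dx,dy=xx-t[0],yy-t[1]
    al=dx*u[0]+dy*u[1]; ac=-dx*u[1]+dy*u[0]; L=np.linalg.norm(p-t)
    near=(al>-6)&(al<L+6)&(abs(ac)<12)
    h,s,v=hsv[...,0],hsv[...,1],hsv[...,2]
    purple=near&(h>125)&(h<160)&(s>90); red=near&((h<8)|(h>172))&(s>120)
    Pc=[ray("w",q,.011,c)[:2] for q in np.argwhere(purple)[:,::-1]]; Pr=[ray("w",q,.0095,c)[:2] for q in np.argwhere(red)[:,::-1]]
    Pc,Pr=np.array(Pc),np.array(Pr); d=Pc.mean(0)-Pr.mean(0); a=np.degrees(np.arctan2(d[1],d[0])); d/=np.linalg.norm(d)
    al=np.r_[Pc@d,Pr@d]; n=np.array([-d[1],d[0]]); off=(Pc.mean(0)@n+Pr.mean(0)@n)/2
    mid=(np.percentile(al,1)+np.percentile(al,99))/2
    print(k,len(Pc),len(Pr),"angle",round(a,1),"center",np.round(mid*d+off*n,4),"len",round(np.ptp(al),4))
s=r.get_state(); print(proj("w",[.5,-.2,0],c))
E
```

```text
A 318 195 angle -66.7 center [ 0.5339 -0.0888] len 0.0807
B 236 201 angle -168.0 center [ 0.5065 -0.1849] len 0.08
C 249 140 angle -2.3 center [ 0.4452 -0.2443] len 0.0807
[304.22090835 140.17665113]
```

```bash

python3 -m jog '[{"wx":0,"wy":0,"wz":-0.05,"dx":-0.04,"dy":-0.035,"dz":0,"hand":0.5},{"wx":0,"wy":0,"wz":-0.05,"dx":-0.04,"dy":-0.035,"dz":0,"hand":0.5},{"wx":0,"wy":0,"wz":-0.045,"dx":-0.029,"dy":-0.03,"dz":-0.1,"hand":0.5},{"wx":0,"wy":0,"wz":0,"dx":0,"dy":0,"dz":-0.15,"hand":0.5},{"wx":0,"wy":0,"wz":0,"dx":0,"dy":0,"dz":-0.15,"hand":0.5}]'
python3 -m jog '[{"wx":0,"wy":0,"wz":0,"dx":0,"dy":0,"dz":-0.15,"hand":0.5},{"wx":0,"wy":0,"wz":0,"dx":0,"dy":0,"dz":-0.15,"hand":0.5},{"wx":0,"wy":0,"wz":0,"dx":0,"dy":0,"dz":-0.03,"hand":0.5},{"wx":0,"wy":0,"wz":0,"dx":0,"dy":0,"dz":0,"hand":0.5},{"wx":0,"wy":0,"wz":0,"dx":0,"dy":0,"dz":0,"hand":0.5}]'
python3 - <<'E'
from h import *
s=r.get_state();print(s["clock"],s["tool_pos"],s["eef_rot"],np.round(s["q"],2))
c=r.camera_info("wrist");im=r.snapshot("wrist");cv2.imwrite("pics/w3.png",im[:,:,::-1])
for n,z in(("tcp",0),):print(proj("w",s["tool_pos"],c), proj("w",[.4452,-.2443,.01],c))
E
```

```text
clock: 2.67
tool_pos: [0.4429, -0.2496, 0.1389]
eef_rot: [1.0, -0.026, 0.001, 0.002]
contact_force: [0.5, 0.5, -0.1]
opening: 0.646
finger_force: 0.0
clock: 3.08
tool_pos: [0.4435, -0.2476, 0.0571]
eef_rot: [1.0, -0.024, 0.0, 0.0]
contact_force: [-0.4, 0.6, 0.1]
opening: 0.498
finger_force: 0.0
3.0833 [ 0.44350749 -0.24763485  0.05714691] [ 9.99713881e-01 -2.39159317e-02  1.52592372e-04  4.00797563e-04] [ 0.43  0.85 -0.03  2.05  0.09  0.24 -1.29]
[314.86412659 253.92847354] [309.12431023 218.97956058]
```

View pics/w3.png

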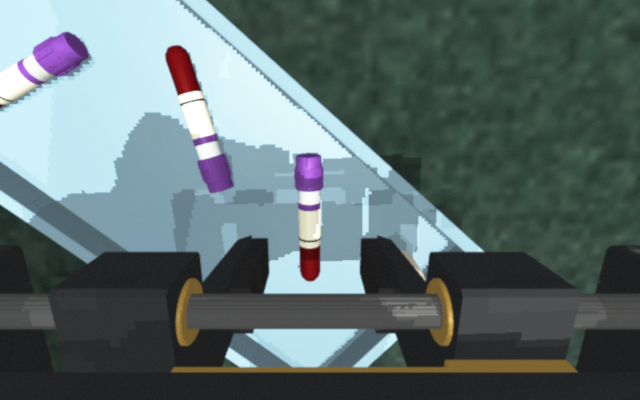

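The tube sits centred between the fingers (tube column 310, fingers 265/362); I descend and grip.

```bash

python3 -m jog '[{"wx":0,"wy":0,"wz":0,"dx":0.007,"dy":0.013,"dz":-0.07,"hand":0.5},{"wx":0,"wy":0,"wz":0,"dx":0,"dy":0,"dz":-0.07,"hand":0.5},{"wx":0,"wy":0,"wz":0,"dx":0,"dy":0,"dz":-0.04,"hand":0.5},{"wx":0,"wy":0,"wz":0,"dx":0,"dy":0,"dz":-0.02,"hand":0.5},{"wx":0,"wy":0,"wz":0,"dx":0,"dy":0,"dz":0,"hand":0.5}]'
python3 -m jog '[{"wx":0,"wy":0,"wz":0,"dx":0,"dy":0,"dz":0,"hand":1},{"wx":0,"wy":0,"wz":0,"dx":0,"dy":0,"dz":0,"hand":1},{"wx":0,"wy":0,"wz":0,"dx":0,"dy":0,"dz":0,"hand":1},{"wx":0,"wy":0,"wz":0,"dx":0,"dy":0,"dz":0,"hand":1},{"wx":0,"wy":0,"wz":0,"dx":0,"dy":0,"dz":0,"hand":1}]' 12
```

```text
clock: 3.55
tool_pos: [0.4456, -0.2437, 0.0067]
eef_rot: [1.0, -0.023, 0.0, 0.0]
contact_force: [-0.8, 0.5, 0.2]
opening: 0.5
finger_force: 0.0
clock: 3.97
tool_pos: [0.4456, -0.2434, 0.0066]
eef_rot: [1.0, -0.023, 0.0, 0.0]
contact_force: [-0.7, 0.5, -1.3]
opening: 0.146
finger_force: 0.7
```

```bash

python3 -m jog '[{"wx":0,"wy":0,"wz":0,"dx":0,"dy":0,"dz":0.04,"hand":1},{"wx":0,"wy":0,"wz":0,"dx":0,"dy":0,"dz":0.1,"hand":1},{"wx":0,"wy":0,"wz":0,"dx":0,"dy":0,"dz":0.15,"hand":1},{"wx":0,"wy":0,"wz":0,"dx":0,"dy":0,"dz":0.15,"hand":1},{"wx":0,"wy":0,"wz":0,"dx":0,"dy":0,"dz":0.15,"hand":1}]'
python3 -m jog '[{"wx":0,"wy":0,"wz":0.03,"dx":0.02,"dy":0.06,"dz":0.03,"hand":1},{"wx":0,"wy":0,"wz":0.061,"dx":0.02,"dy":0.08,"dz":0.03,"hand":1},{"wx":0,"wy":0,"wz":0.061,"dx":0.02,"dy":0.09,"dz":0.03,"hand":1},{"wx":0,"wy":0,"wz":0.061,"dx":0.02,"dy":0.09,"dz":0.03,"hand":1},{"wx":0,"wy":0,"wz":0.061,"dx":0.02,"dy":0.09,"dz":0.03,"hand":1}]'
python3 -m jog '[{"wx":0,"wy":0,"wz":0.061,"dx":0.02,"dy":0.09,"dz":0.02,"hand":1},{"wx":0,"wy":0,"wz":0.061,"dx":0.02,"dy":0.09,"dz":0,"hand":1},{"wx":0,"wy":0,"wz":0.061,"dx":0.02,"dy":0.09,"dz":0,"hand":1},{"wx":0,"wy":0,"wz":0.061,"dx":0.02,"dy":0.09,"dz":0,"hand":1},{"wx":0,"wy":0,"wz":0.061,"dx":0.02,"dy":0.09,"dz":0,"hand":1}]'
python3 -m jog '[{"wx":0,"wy":0,"wz":0.061,"dx":0.02,"dy":0.09,"dz":0,"hand":1},{"wx":0,"wy":0,"wz":0.061,"dx":0.02,"dy":0.09,"dz":0,"hand":1},{"wx":0,"wy":0,"wz":0.061,"dx":0.02,"dy":0.09,"dz":0,"hand":1},{"wx":0,"wy":0,"wz":0.061,"dx":0.02,"dy":0.09,"dz":0,"hand":1},{"wx":0,"wy":0,"wz":0.061,"dx":0.02,"dy":0.09,"dz":0,"hand":1}]'
python3 -m jog '[{"wx":0,"wy":0,"wz":0.061,"dx":0.02,"dy":0.09,"dz":0,"hand":1},{"wx":0,"wy":0,"wz":0.061,"dx":0.02,"dy":0.06,"dz":0,"hand":1},{"wx":0,"wy":0,"wz":0.061,"dx":0.01,"dy":0.03,"dz":0,"hand":1},{"wx":0,"wy":0,"wz":0.03,"dx":0,"dy":0,"dz":0,"hand":1},{"wx":0,"wy":0,"wz":0,"dx":0,"dy":0,"dz":0,"hand":1}]'
python3 - <<'E'
from h import *
import json
s=r.get_state();print(s["clock"],s["tool_pos"],s["eef_rot"],np.round(s["q"],2))
c=r.camera_info("wrist");im=r.snapshot("wrist");cv2.imwrite("pics/w4.png",im[:,:,::-1])
json.dump({k:np.array(v).tolist() for k,v in c.items()},open("w4.json","w"))
E
```

```text
clock: 4.38
tool_pos: [0.4447, -0.243, 0.1559]
eef_rot: [1.0, -0.023, -0.0, -0.0]
contact_force: [0.3, -0.8, -0.3]
opening: 0.141
finger_force: 12.0
clock: 4.8
tool_pos: [0.4701, -0.1394, 0.192]
eef_rot: [0.968, 0.252, -0.0, 0.0]
contact_force: [0.7, 0.3, -1.0]
opening: 0.144
finger_force: 12.0
clock: 5.22
tool_pos: [0.495, -0.0269, 0.1965]
eef_rot: [0.847, 0.531, -0.0, 0.0]
contact_force: [0.2, -0.8, -0.4]
opening: 0.143
finger_force: 12.0
clock: 5.63
tool_pos: [0.52, 0.0854, 0.1964]
eef_rot: [0.649, 0.761, -0.0, 0.0]
contact_force: [-0.1, -0.4, -1.5]
opening: 0.143
finger_force: 12.0
clock: 6.05
tool_pos: [0.5323, 0.13, 0.1961]
eef_rot: [0.475, 0.88, -0.0, -0.0]
contact_force: [-0.4, 0.2, 1.0]
opening: 0.142
finger_force: 12.0
6.05 [0.53234889 0.12999915 0.19613638] [ 4.75076051e-01  8.79944676e-01 -6.82733294e-05 -3.30532930e-04] [ 0.05  0.71 -0.64  1.83  0.57  0.79 -0.3 ]
```

View pics/w4.png

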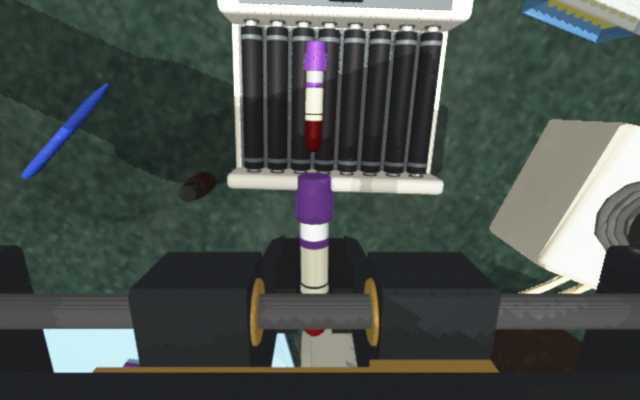

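The wrist view shows the eight rollers (first column 252-254, last 419-430, rows 27-174), the resident tube at column 315, and the gripped tube pointing cap-to-switch.

```bash
python3 - <<'E'
from h import *
import json
c=json.load(open("w4.json")); im=cv2.imread("pics/w4.png"); g=cv2.cvtColor(im,cv2.COLOR_BGR2GRAY).astype(float)
P=lambda x,y,z=.06: ray("w",(x,y),z,c)[:2]
a=[P(252,27),P(254,170),P(430,33),P(419,174)]
print(np.round(a,4)); o=np.mean(a,0); print("origin",o)
for d in (a[0]-a[1],a[2]-a[3]): print("yaw", np.degrees(np.arctan2(d[1],d[0]))-90, np.linalg.norm(d))
for d in (a[2]-a[0],a[3]-a[1]): print("yawx", np.degrees(np.arctan2(d[1],d[0])), np.linalg.norm(d))
T=[P(315,55,.0735),P(313,140,.071)];d=T[0]-T[1];print("tube",np.round(T,4),np.degrees(np.arctan2(d[1],d[0]))-90)
# iterate: refine by predicted dark roller columns (local centroid of dark pixels between bright gaps)
for yaw in (32.5,33.5):
    w=np.radians(yaw);ex=np.array([np.cos(w),np.sin(w)]);ey=np.array([-ex[1],ex[0]])
    print(yaw,[(round(float((t-o)@ex),4),round(float((t-o)@ey),4)) for t in T])
# row profile
for row in(60,100,150): print(row,g[row,236:446:3].astype(int).tolist())
E
```

```text
[[0.4212 0.2114]
 [0.4797 0.1154]
 [0.5392 0.284 ]
 [0.6014 0.1912]]
origin [0.51039416 0.20049605]
yaw 31.34666197889368 0.11250645170195582
yaw 33.82247033402771 0.11169768849882937
yawx 31.58265635628159 0.13853858523224688
yawx 31.939591319368017 0.1433701547304914
tube [[0.4741 0.2199]
 [0.5078 0.1659]] 31.930071883407123
32.5 [(-0.0202, 0.0359), (-0.0208, -0.0278)]
33.5 [(-0.0195, 0.0362), (-0.0213, -0.0274)]
60 [255, 199, 61, 50, 67, 77, 61, 44, 36, 80, 89, 43, 57, 76, 71, 53, 41, 46, 103, 39, 45, 67, 80, 116, 124, 149, 173, 161, 126, 109, 105, 76, 57, 42, 56, 138, 36, 38, 59, 79, 71, 47, 40, 130, 61, 41, 47, 66, 78, 57, 38, 84, 89, 25, 33, 37, 52, 54, 40, 35, 95, 28, 29, 34, 41, 51, 51, 46, 245, 249]
100 [228, 214, 94, 30, 44, 53, 43, 28, 26, 62, 72, 26, 35, 41, 35, 25, 26, 50, 103, 32, 35, 48, 52, 122, 235, 245, 249, 244, 228, 75, 55, 45, 33, 30, 85, 34, 30, 37, 53, 52, 35, 29, 83, 59, 29, 35, 51, 54, 40, 30, 77, 68, 29, 33, 40, 50, 43, 32, 67, 76, 27, 32, 35, 48, 49, 37, 103, 255, 97, 76]
150 [155, 211, 104, 29, 35, 37, 31, 30, 24, 43, 83, 28, 32, 35, 33, 29, 26, 61, 70, 27, 32, 36, 29, 26, 24, 26, 25, 24, 32, 36, 32, 31, 28, 81, 46, 26, 31, 31, 32, 27, 26, 81, 38, 28, 31, 32, 32, 25, 33, 84, 28, 30, 30, 34, 43, 36, 37, 91, 27, 30, 36, 43, 43, 33, 89, 225, 58, 54, 52, 56]
```

```bash
python3 - <<'E'
from h import *
import json
c=json.load(open("w4.json"))
S=lambda x,y:(215+x/3.3,150+y/3.3)
W=lambda x,y:(255+x/3.3,150+y/3.3)
w=np.radians(32);ex=np.array([np.cos(w),np.sin(w)]);ey=np.array([-ex[1],ex[0]]);o=np.array([.5104,.2005])
M=lambda p:np.round([(p[:2]-o)@ex,(p[:2]-o)@ey],3)
for n,p in[("side",W(357,170)),("side",W(288,128)),("scene",S(15,310)),("scene",S(88,240)),("w4",(492,230)),("w4",(553,120))]:
  q=ray(n,p,0,c if n=="w4" else None); print(n,np.round(q,3),M(q))
# height: side top corner above bottom corner (357,170)->(350,100)
b=ray("side",W(357,170),0)
for z in(.05,.08,.1,.12,.15): print(z,(proj("side",[b[0],b[1],z])-[255,150])*3.3)
for p in[(237,60),(237,150),(441,60),(432,150)]: print([M(ray("w",p,z,c)).tolist() for z in(.04,.055,.07)])
E
```

```text
side [0.736 0.223 0.   ] [ 0.204 -0.1  ]
side [0.725 0.37  0.   ] [0.272 0.03 ]
scene [0.715 0.3   0.   ] [ 0.226 -0.024]
scene [0.722 0.182 0.   ] [ 0.17  -0.128]
w4 [0.731 0.187 0.   ] [ 0.179 -0.128]
w4 [0.703 0.31  0.   ] [ 0.221 -0.009]
0.05 [359.24552329 125.80080073]
0.08 [360.62032343  98.74026397]
0.1 [361.54860298  80.46870433]
0.12 [362.48644889  62.00884753]
0.15 [363.91148069  33.95958835]
[[-0.087, 0.035], [-0.084, 0.033], [-0.08, 0.031]]
[[-0.09, -0.042], [-0.086, -0.04], [-0.083, -0.038]]
[[0.087, 0.039], [0.081, 0.037], [0.076, 0.035]]
[[0.088, -0.037], [0.083, -0.036], [0.077, -0.034]]
```

```bash

python3 -m jog '[{"wx":0,"wy":0,"wz":-0.011,"dx":0.03,"dy":0.1,"dz":0,"hand":1},{"wx":0,"wy":0,"wz":0,"dx":0.03,"dy":0.1,"dz":0,"hand":1},{"wx":0,"wy":0,"wz":0,"dx":0.03,"dy":0.1,"dz":0,"hand":1},{"wx":0,"wy":0,"wz":0,"dx":0.026,"dy":0.109,"dz":0,"hand":1},{"wx":0,"wy":0,"wz":0,"dx":0,"dy":0,"dz":-0.08,"hand":1}]'
python3 -m jog '[{"wx":0,"wy":0,"wz":0,"dx":0,"dy":0,"dz":-0.12,"hand":1},{"wx":0,"wy":0,"wz":0,"dx":0,"dy":0,"dz":-0.12,"hand":1},{"wx":0,"wy":0,"wz":0,"dx":0,"dy":0,"dz":-0.08,"hand":1},{"wx":0,"wy":0,"wz":0,"dx":0,"dy":0,"dz":-0.03,"hand":1},{"wx":0,"wy":0,"wz":0,"dx":0,"dy":0,"dz":0,"hand":1}]'
```

```text
clock: 6.52
tool_pos: [0.5638, 0.2402, 0.18]
eef_rot: [0.485, 0.875, 0.006, 0.001]
contact_force: [1.4, 1.5, 0.3]
opening: 0.141
finger_force: 12.0
clock: 6.93
tool_pos: [0.5607, 0.2303, 0.0871]
eef_rot: [0.487, 0.874, -0.002, -0.001]
contact_force: [-0.2, -0.2, -0.5]
opening: 0.142
finger_force: 12.0
```

```bash

python3 -m jog '[{"wx":0,"wy":0,"wz":0,"dx":0.003,"dy":0.008,"dz":-0.02,"hand":1},{"wx":0,"wy":0,"wz":0,"dx":0,"dy":0,"dz":-0.02,"hand":1},{"wx":0,"wy":0,"wz":0,"dx":0,"dy":0,"dz":-0.012,"hand":1},{"wx":0,"wy":0,"wz":0,"dx":0,"dy":0,"dz":-0.01,"hand":1},{"wx":0,"wy":0,"wz":0,"dx":0,"dy":0,"dz":0,"hand":1}]'
python3 - <<'E'
from h import *
c=r.camera_info("wrist");im=r.snapshot("wrist");cv2.imwrite("pics/w5.png",im[:,:,::-1])
E
```

```text
clock: 7.35
tool_pos: [0.5627, 0.2333, 0.0733]
eef_rot: [0.486, 0.874, 0.0, 0.0]
contact_force: [0.3, -0.9, 0.6]
opening: 0.143
finger_force: 12.0
```

View pics/w5.png

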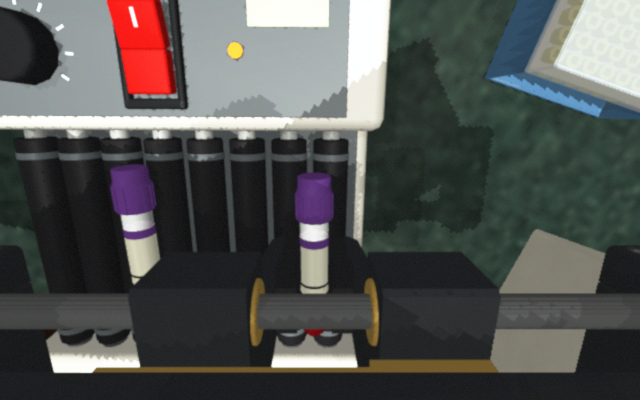

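The tube is over the last groove: roller columns 289/331 (middle 310), tube at 314, so about 1.5 mm too far out. I correct that, lower and release.

```bash

python3 -m jog '[{"wx":0,"wy":0,"wz":0,"dx":-0.005,"dy":-0.003,"dz":-0.004,"hand":1},{"wx":0,"wy":0,"wz":0,"dx":0,"dy":0,"dz":-0.005,"hand":1},{"wx":0,"wy":0,"wz":0,"dx":0,"dy":0,"dz":-0.004,"hand":1},{"wx":0,"wy":0,"wz":0,"dx":0,"dy":0,"dz":0,"hand":1},{"wx":0,"wy":0,"wz":0,"dx":0,"dy":0,"dz":0,"hand":1}]'
```

```text
clock: 7.82
tool_pos: [0.5614, 0.2327, 0.0699]
eef_rot: [0.486, 0.874, -0.0, 0.0]
contact_force: [-0.1, 0.3, 0.2]
opening: 0.142
finger_force: 12.0
```

```bash

python3 -m jog '[{"wx":0,"wy":0,"wz":0,"dx":0,"dy":0,"dz":-0.004,"hand":1},{"wx":0,"wy":0,"wz":0,"dx":0,"dy":0,"dz":0,"hand":1},{"wx":0,"wy":0,"wz":0,"dx":0,"dy":0,"dz":0,"hand":0.8},{"wx":0,"wy":0,"wz":0,"dx":0,"dy":0,"dz":0,"hand":0.76},{"wx":0,"wy":0,"wz":0,"dx":0,"dy":0,"dz":0,"hand":0.76}]'
python3 -m jog '[{"wx":0,"wy":0,"wz":0,"dx":0,"dy":0,"dz":0.03,"hand":0.76},{"wx":0,"wy":0,"wz":0,"dx":0,"dy":0,"dz":0.1,"hand":0.76},{"wx":0,"wy":0,"wz":0,"dx":-0.02,"dy":-0.06,"dz":0.15,"hand":0.76},{"wx":0,"wy":0,"wz":0,"dx":-0.03,"dy":-0.1,"dz":0.15,"hand":0.76},{"wx":0,"wy":0,"wz":0,"dx":-0.03,"dy":-0.1,"dz":0.08,"hand":0.76}]'
python3 - <<'E'
from h import *
c=r.camera_info("wrist");im=r.snapshot("wrist");cv2.imwrite("pics/w6.png",im[:,:,::-1])
for p in[(0,0)]:pass
print(r.get_state()["tool_pos"],r.get_state()["q"])
E
```

```text
clock: 8.23
tool_pos: [0.5616, 0.2329, 0.069]
eef_rot: [0.486, 0.874, 0.0, 0.0]
contact_force: [0.2, 0.6, 0.1]
opening: 0.24
finger_force: 0.2
clock: 8.65
tool_pos: [0.5429, 0.1717, 0.197]
eef_rot: [0.485, 0.874, 0.003, 0.001]
contact_force: [0.1, 0.2, 0.1]
opening: 0.244
finger_force: 0.0
[0.54297276 0.16416977 0.19875452] [-0.01708426  0.72321071 -0.62321214  1.77602583  0.56320084  0.82416967
 -0.36444693]
```

View pics/w6.png

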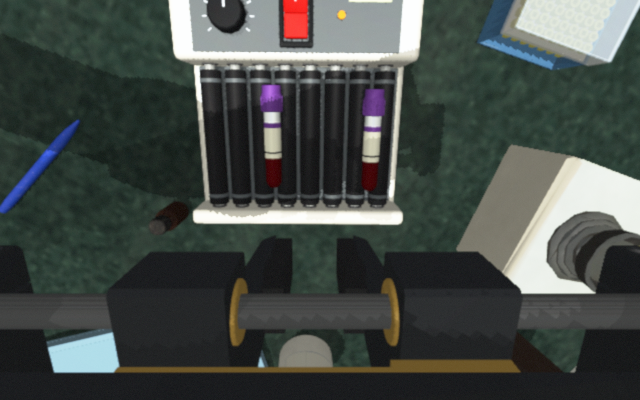

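C rests flat in the far groove (cap at (374,100), tail (370,185)), resident tube undisturbed. Next: tube B.

```bash

python3 -m jog '[{"wx":0,"wy":0,"wz":0.03,"dx":-0.02,"dy":-0.08,"dz":0,"hand":0.76},{"wx":0,"wy":0,"wz":0.061,"dx":-0.02,"dy":-0.12,"dz":0,"hand":0.76},{"wx":0,"wy":0,"wz":0.061,"dx":-0.02,"dy":-0.14,"dz":0,"hand":0.76},{"wx":0,"wy":0,"wz":0.061,"dx":-0.02,"dy":-0.14,"dz":0,"hand":0.76},{"wx":0,"wy":0,"wz":0.061,"dx":-0.02,"dy":-0.14,"dz":0,"hand":0.76}]'
python3 -m jog '[{"wx":0,"wy":0,"wz":0.061,"dx":-0.02,"dy":-0.14,"dz":0,"hand":0.76},{"wx":0,"wy":0,"wz":0.061,"dx":-0.02,"dy":-0.14,"dz":0,"hand":0.6},{"wx":0,"wy":0,"wz":0.061,"dx":0,"dy":-0.14,"dz":0,"hand":0.5},{"wx":0,"wy":0,"wz":0.061,"dx":0,"dy":-0.14,"dz":-0.04,"hand":0.5},{"wx":0,"wy":0,"wz":0.061,"dx":0,"dy":-0.14,"dz":-0.08,"hand":0.5}]'
python3 -m jog '[{"wx":0,"wy":0,"wz":0.03,"dx":0,"dy":-0.06,"dz":-0.12,"hand":0.5},{"wx":0,"wy":0,"wz":0,"dx":0,"dy":0,"dz":-0.12,"hand":0.5},{"wx":0,"wy":0,"wz":0,"dx":0,"dy":0,"dz":-0.12,"hand":0.5},{"wx":0,"wy":0,"wz":0,"dx":0,"dy":0,"dz":-0.05,"hand":0.5},{"wx":0,"wy":0,"wz":0,"dx":0,"dy":0,"dz":0,"hand":0.5}]'
cat >> h.py <<'E'
def look(name):
    s=r.get_state(); q=s["eef_rot"]; print(s["clock"],np.round(s["tool_pos"],4),"yang",round(2*np.degrees(np.arctan2(q[1],q[0]))-90,1),"q",np.round(s["q"],2))
    c=r.camera_info("wrist");im=r.snapshot("wrist")[:,:,::-1].copy();cv2.imwrite(f"pics/{name}.png",im)
    return c,im
def tubes(c,im,zc,zr,amin=60):
    h,s,v=[a.astype(int) for a in cv2.split(cv2.cvtColor(im,cv2.COLOR_BGR2HSV))]
    out=[]
    for nm,m,z in(("purple",(h>125)&(h<160)&(s>90),zc),("red",((h<8)|(h>172))&(s>120)&(v>40),zr)):
        n,_,st,ce=cv2.connectedComponentsWithStats(m.astype(np.uint8))
        for i in range(1,n):
            if st[i,4]>=amin: print(nm,st[i].tolist(),np.round(ray("w",ce[i],z,c)[:2],4))
E
python3 - <<'E'
from h import *
c,im=look("w7"); tubes(c,im,.011,.0095)
E
```

```text
clock: 9.12
tool_pos: [0.5167, 0.0135, 0.1935]
eef_rot: [0.228, 0.974, -0.0, 0.0]
contact_force: [0.9, 0.4, 0.0]
opening: 0.24
finger_force: 0.0
clock: 9.53
tool_pos: [0.5084, -0.162, 0.1649]
eef_rot: [-0.074, 0.997, -0.001, 0.002]
contact_force: [-0.1, 0.2, -0.4]
opening: 0.495
finger_force: 0.0
clock: 9.95
tool_pos: [0.505, -0.1754, 0.058]
eef_rot: [-0.101, 0.995, 0.001, -0.003]
contact_force: [0.7, -0.6, 0.2]
opening: 0.499
finger_force: 0.0
9.95 [ 0.505  -0.1754  0.058 ] yang 101.6 q [ 0.71  0.99 -0.81  1.94  1.11  0.75  0.98]
purple [283, 157, 28, 37, 926] [ 0.478 -0.191]
purple [287, 207, 21, 7, 100] [ 0.4989 -0.1865]
red [62, 0, 43, 13, 381] [ 0.4104 -0.3174]
red [289, 250, 19, 33, 532] [ 0.5363 -0.1785]
```

```bash

python3 -m jog '[{"wx":0,"wy":0,"wz":0,"dx":0.008,"dy":-0.037,"dz":-0.05,"hand":0.5},{"wx":0,"wy":0,"wz":0,"dx":0,"dy":0,"dz":-0.07,"hand":0.5},{"wx":0,"wy":0,"wz":0,"dx":0,"dy":0,"dz":-0.05,"hand":0.5},{"wx":0,"wy":0,"wz":0,"dx":0,"dy":0,"dz":-0.033,"hand":0.5},{"wx":0,"wy":0,"wz":0,"dx":0,"dy":0,"dz":0,"hand":0.5}]'
python3 -m jog '[{"wx":0,"wy":0,"wz":0,"dx":0,"dy":0,"dz":0,"hand":1},{"wx":0,"wy":0,"wz":0,"dx":0,"dy":0,"dz":0,"hand":1},{"wx":0,"wy":0,"wz":0,"dx":0,"dy":0,"dz":0,"hand":1},{"wx":0,"wy":0,"wz":0,"dx":0,"dy":0,"dz":0,"hand":1},{"wx":0,"wy":0,"wz":0,"dx":0,"dy":0,"dz":0,"hand":1}]' 12
```

```text
clock: 10.42
tool_pos: [0.5089, -0.185, 0.0091]
eef_rot: [-0.101, 0.995, -0.0, -0.0]
contact_force: [0.4, -0.7, 0.2]
opening: 0.498
finger_force: 0.0
clock: 10.83
tool_pos: [0.5094, -0.1844, 0.0105]
eef_rot: [-0.101, 0.995, -0.0, 0.0]
contact_force: [0.0, 0.4, -0.4]
opening: 0.146
finger_force: 0.6
```

```bash

python3 -m jog '[{"wx":0,"wy":0,"wz":0,"dx":0,"dy":0,"dz":0,"hand":0.7},{"wx":0,"wy":0,"wz":0,"dx":0,"dy":0,"dz":0,"hand":0.7},{"wx":0,"wy":0,"wz":0,"dx":-0.006,"dy":-0.001,"dz":-0.012,"hand":0.7},{"wx":0,"wy":0,"wz":0,"dx":0,"dy":0,"dz":0,"hand":0.7},{"wx":0,"wy":0,"wz":0,"dx":0,"dy":0,"dz":0,"hand":0.7}]'
```

```text
clock: 11.25
tool_pos: [0.5072, -0.1846, 0.0067]
eef_rot: [-0.101, 0.995, 0.0, -0.0]
contact_force: [0.7, 0.3, 0.5]
opening: 0.299
finger_force: 0.0
```

```bash

python3 -m jog '[{"wx":0,"wy":0,"wz":0,"dx":0,"dy":0,"dz":0,"hand":1},{"wx":0,"wy":0,"wz":0,"dx":0,"dy":0,"dz":0,"hand":1},{"wx":0,"wy":0,"wz":0,"dx":0,"dy":0,"dz":0,"hand":1},{"wx":0,"wy":0,"wz":0,"dx":0,"dy":0,"dz":0,"hand":1},{"wx":0,"wy":0,"wz":0,"dx":0,"dy":0,"dz":0,"hand":1}]' 12
python3 -m jog '[{"wx":0,"wy":0,"wz":0,"dx":0,"dy":0,"dz":0.04,"hand":1},{"wx":0,"wy":0,"wz":0,"dx":0,"dy":0,"dz":0.1,"hand":1},{"wx":0,"wy":0,"wz":0,"dx":0,"dy":0,"dz":0.15,"hand":1},{"wx":0,"wy":0,"wz":0,"dx":0,"dy":0,"dz":0.15,"hand":1},{"wx":0,"wy":0,"wz":0,"dx":0,"dy":0,"dz":0.15,"hand":1}]'
python3 -m jog '[{"wx":0,"wy":0,"wz":-0.03,"dx":0,"dy":0.06,"dz":0.08,"hand":1},{"wx":0,"wy":0,"wz":-0.06,"dx":0,"dy":0.1,"dz":0.05,"hand":1},{"wx":0,"wy":0,"wz":-0.06,"dx":0,"dy":0.14,"dz":0.03,"hand":1},{"wx":0,"wy":0,"wz":-0.06,"dx":0,"dy":0.14,"dz":0,"hand":1},{"wx":0,"wy":0,"wz":-0.06,"dx":0,"dy":0.14,"dz":0,"hand":1}]'
python3 -m jog '[{"wx":0,"wy":0,"wz":-0.06,"dx":0,"dy":0.14,"dz":0,"hand":1},{"wx":0,"wy":0,"wz":-0.06,"dx":0.01,"dy":0.14,"dz":0,"hand":1},{"wx":0,"wy":0,"wz":-0.06,"dx":0.01,"dy":0.14,"dz":0,"hand":1},{"wx":0,"wy":0,"wz":-0.06,"dx":0.02,"dy":0.14,"dz":0,"hand":1},{"wx":0,"wy":0,"wz":-0.06,"dx":0.02,"dy":0.14,"dz":0,"hand":1}]'
python3 -m jog '[{"wx":0,"wy":0,"wz":-0.038,"dx":0.02,"dy":0.14,"dz":0,"hand":1},{"wx":0,"wy":0,"wz":0,"dx":0,"dy":0.12,"dz":0,"hand":1},{"wx":0,"wy":0,"wz":0,"dx":0,"dy":0.04,"dz":0,"hand":1},{"wx":0,"wy":0,"wz":0,"dx":0,"dy":0,"dz":0,"hand":1},{"wx":0,"wy":0,"wz":0,"dx":0,"dy":0,"dz":0,"hand":1}]'
```

```text
clock: 11.67
tool_pos: [0.5076, -0.1845, 0.007]
eef_rot: [-0.101, 0.995, 0.0, 0.0]
contact_force: [0.1, -0.2, 0.2]
opening: 0.143
finger_force: 12.0
clock: 12.08
tool_pos: [0.507, -0.184, 0.1566]
eef_rot: [-0.102, 0.995, 0.0, -0.0]
contact_force: [1.1, -0.5, 0.2]
opening: 0.142
finger_force: 12.0
clock: 12.5
tool_pos: [0.5076, -0.0382, 0.1959]
eef_rot: [0.171, 0.985, 0.0, 0.001]
contact_force: [0.2, 0.5, -0.6]
opening: 0.145
finger_force: 12.0
clock: 12.92
tool_pos: [0.522, 0.1374, 0.1952]
eef_rot: [0.454, 0.891, 0.0, -0.0]
contact_force: [1.2, -0.4, -0.7]
opening: 0.142
finger_force: 12.0
clock: 13.33
tool_pos: [0.5271, 0.2095, 0.1946]
eef_rot: [0.485, 0.874, -0.001, 0.0]
contact_force: [0.1, 0.0, -0.5]
opening: 0.143
finger_force: 12.0
```

```bash

python3 -m jog '[{"wx":0,"wy":0,"wz":0,"dx":0.002,"dy":0.009,"dz":-0.08,"hand":1},{"wx":0,"wy":0,"wz":0,"dx":0,"dy":0,"dz":-0.14,"hand":1},{"wx":0,"wy":0,"wz":0,"dx":0,"dy":0,"dz":-0.14,"hand":1},{"wx":0,"wy":0,"wz":0,"dx":0,"dy":0,"dz":-0.07,"hand":1},{"wx":0,"wy":0,"wz":0,"dx":0,"dy":0,"dz":0,"hand":1}]'
python3 -m jog '[{"wx":0,"wy":0,"wz":0,"dx":0,"dy":0,"dz":-0.015,"hand":1},{"wx":0,"wy":0,"wz":0,"dx":0,"dy":0,"dz":-0.015,"hand":1},{"wx":0,"wy":0,"wz":0,"dx":0,"dy":0,"dz":-0.015,"hand":1},{"wx":0,"wy":0,"wz":0,"dx":0,"dy":0,"dz":0,"hand":1},{"wx":0,"wy":0,"wz":0,"dx":0,"dy":0,"dz":0,"hand":1}]'
python3 - <<'E'
from h import *
c,im=look("w8"); tubes(c,im,.074,.071)
E
```

```text
clock: 13.75
tool_pos: [0.526, 0.2076, 0.0833]
eef_rot: [0.487, 0.874, -0.004, -0.001]
contact_force: [0.1, 0.2, 0.6]
opening: 0.139
finger_force: 12.0
clock: 14.17
tool_pos: [0.5285, 0.2126, 0.0764]
eef_rot: [0.486, 0.874, 0.0, 0.0]
contact_force: [0.2, 0.2, 0.1]
opening: 0.141
finger_force: 12.0
14.1667 [0.5285 0.2126 0.0764] yang 31.9 q [-0.19  0.89 -0.48  1.85  0.71  0.58 -0.57]
purple [203, 163, 41, 50, 1771] [0.475  0.2182]
purple [375, 169, 41, 51, 1748] [0.545  0.2583]
purple [294, 171, 41, 52, 1886] [0.5132 0.2372]
purple [211, 225, 31, 12, 184] [0.4865 0.1998]
purple [377, 232, 30, 11, 179] [0.5561 0.2396]
purple [299, 236, 31, 12, 206] [0.5253 0.2177]
red [228, 1, 52, 95, 4299] [0.4577 0.2788]
red [304, 329, 19, 7, 85] [0.5531 0.1729]
```

View pics/w8.png

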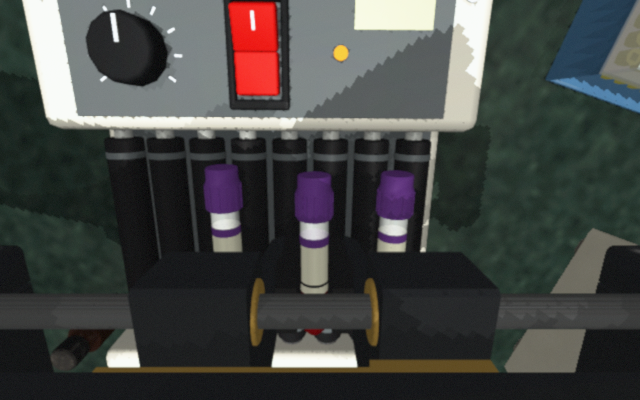

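Held tube cap at column 314; neighbours at 223 and 395 put the +20 groove at 309.5, so shift about 2 mm towards -x, then lower and release.

```bash

python3 -m jog '[{"wx":0,"wy":0,"wz":0,"dx":-0.007,"dy":-0.004,"dz":-0.01,"hand":1},{"wx":0,"wy":0,"wz":0,"dx":0,"dy":0,"dz":-0.008,"hand":1},{"wx":0,"wy":0,"wz":0,"dx":0,"dy":0,"dz":-0.006,"hand":1},{"wx":0,"wy":0,"wz":0,"dx":0,"dy":0,"dz":0,"hand":1},{"wx":0,"wy":0,"wz":0,"dx":0,"dy":0,"dz":0,"hand":1}]'
```

```text
clock: 14.63
tool_pos: [0.5263, 0.2117, 0.0696]
eef_rot: [0.485, 0.874, -0.0, -0.0]
contact_force: [0.4, 0.8, -0.0]
opening: 0.144
finger_force: 12.0
```

```bash

python3 -m jog '[{"wx":0,"wy":0,"wz":0,"dx":0,"dy":0,"dz":-0.002,"hand":1},{"wx":0,"wy":0,"wz":0,"dx":0,"dy":0,"dz":0,"hand":1},{"wx":0,"wy":0,"wz":0,"dx":0,"dy":0,"dz":0,"hand":0.8},{"wx":0,"wy":0,"wz":0,"dx":0,"dy":0,"dz":0,"hand":0.76},{"wx":0,"wy":0,"wz":0,"dx":0,"dy":0,"dz":0,"hand":0.76}]'
python3 -m jog '[{"wx":0,"wy":0,"wz":0,"dx":0,"dy":0,"dz":0.03,"hand":0.76},{"wx":0,"wy":0,"wz":0,"dx":0,"dy":0,"dz":0.1,"hand":0.76},{"wx":0,"wy":0,"wz":0,"dx":0,"dy":-0.03,"dz":0.15,"hand":0.76},{"wx":0,"wy":0,"wz":0,"dx":0,"dy":-0.06,"dz":0.15,"hand":0.76},{"wx":0,"wy":0,"wz":0,"dx":0,"dy":-0.1,"dz":0.1,"hand":0.76}]'
python3 - <<'E'
from h import *
c,im=look("w9"); tubes(c,im,.074,.071)
E
python3 -m jog '[{"wx":0,"wy":0,"wz":-0.025,"dx":0,"dy":-0.12,"dz":0,"hand":0.76},{"wx":0,"wy":0,"wz":-0.025,"dx":0,"dy":-0.14,"dz":0,"hand":0.76},{"wx":0,"wy":0,"wz":-0.025,"dx":0,"dy":-0.14,"dz":0,"hand":0.76},{"wx":0,"wy":0,"wz":0,"dx":0,"dy":-0.14,"dz":0,"hand":0.76},{"wx":0,"wy":0,"wz":0,"dx":0,"dy":-0.14,"dz":0,"hand":0.76}]'
python3 -m jog '[{"wx":0,"wy":0,"wz":0,"dx":0,"dy":-0.14,"dz":0,"hand":0.76},{"wx":0,"wy":0,"wz":0,"dx":0.01,"dy":-0.12,"dz":0,"hand":0.76},{"wx":0,"wy":0,"wz":0,"dx":0.01,"dy":-0.07,"dz":0,"hand":0.6},{"wx":0,"wy":0,"wz":0,"dx":0.01,"dy":0,"dz":0,"hand":0.6},{"wx":0,"wy":0,"wz":0,"dx":0,"dy":0,"dz":0,"hand":0.6}]'
python3 - <<'E'
from h import *
c,im=look("w10"); tubes(c,im,.011,.0095)
E
```

```text
clock: 15.05
tool_pos: [0.5263, 0.2117, 0.0692]
eef_rot: [0.485, 0.874, 0.0, 0.0]
contact_force: [-0.3, -0.3, 0.5]
opening: 0.24
finger_force: 0.0
clock: 15.47
tool_pos: [0.5268, 0.1677, 0.2056]
eef_rot: [0.483, 0.875, 0.003, 0.001]
contact_force: [1.5, 0.0, -0.3]
opening: 0.235
finger_force: 0.0
15.4667 [0.5268 0.1677 0.2056] yang 32.2 q [-0.02  0.7  -0.64  1.81  0.55  0.81 -0.37]
purple [282, 92, 22, 27, 544] [0.4749 0.2189]
purple [331, 94, 22, 27, 544] [0.5097 0.2384]
purple [380, 96, 23, 27, 557] [0.5445 0.2587]
purple [333, 132, 17, 4, 62] [0.5206 0.221 ]
purple [381, 133, 17, 5, 62] [0.5552 0.241 ]
red [307, 0, 25, 49, 1139] [0.4607 0.2809]
red [286, 164, 15, 27, 381] [0.5058 0.1682]
red [332, 166, 16, 28, 374] [0.5411 0.1878]
red [378, 167, 17, 28, 388] [0.5758 0.2084]
clock: 15.93
tool_pos: [0.526, -0.0075, 0.2021]
eef_rot: [0.55, 0.835, -0.0, 0.0]
contact_force: [0.5, -0.4, 0.9]
opening: 0.24
finger_force: 0.0
clock: 16.35
tool_pos: [0.5341, -0.0889, 0.2018]
eef_rot: [0.551, 0.835, 0.0, 0.0]
contact_force: [0.3, 0.7, 1.1]
opening: 0.399
finger_force: 0.0
16.35 [ 0.5341 -0.0889  0.2018] yang 23.2 q [ 0.45  0.69 -0.62  1.85  0.55  0.79 -0.06]
purple [307, 197, 15, 18, 241] [ 0.5466 -0.118 ]
red [309, 137, 11, 24, 251] [ 0.5232 -0.0633]
red [590, 280, 10, 11, 65] [ 0.8799 -0.0789]
red [547, 351, 10, 12, 70] [ 0.8912 -0.181 ]
```

```bash

python3 -m jog '[{"wx":0,"wy":0,"wz":0,"dx":0,"dy":0,"dz":-0.1,"hand":0.6},{"wx":0,"wy":0,"wz":0,"dx":0,"dy":0,"dz":-0.15,"hand":0.6},{"wx":0,"wy":0,"wz":0,"dx":0,"dy":0,"dz":-0.15,"hand":0.6},{"wx":0,"wy":0,"wz":0,"dx":0,"dy":0,"dz":-0.15,"hand":0.6},{"wx":0,"wy":0,"wz":0,"dx":0,"dy":0,"dz":-0.05,"hand":0.6}]'
python3 -m jog '[{"wx":0,"wy":0,"wz":0,"dx":0,"dy":0,"dz":0,"hand":0.6},{"wx":0,"wy":0,"wz":0,"dx":0,"dy":0,"dz":0,"hand":0.6}]'
python3 - <<'E'
from h import *
c,im=look("w11"); tubes(c,im,.011,.0095)
E
```

```text
clock: 16.82
tool_pos: [0.5313, -0.0854, 0.0478]
eef_rot: [0.548, 0.837, -0.001, -0.003]
contact_force: [-1.3, -0.0, 0.1]
opening: 0.403
finger_force: 0.0
clock: 16.98
tool_pos: [0.5338, -0.0859, 0.0517]
eef_rot: [0.548, 0.836, 0.0, -0.001]
contact_force: [0.2, -0.8, 0.3]
opening: 0.396
finger_force: 0.0
16.9833 [ 0.5338 -0.0859  0.0517] yang 23.5 q [ 0.32  0.91 -0.41  1.94  0.78  0.46 -0.26]
purple [302, 248, 21, 7, 97] [ 0.5392 -0.1011]
purple [300, 263, 26, 31, 656] [ 0.547  -0.1187]
red [303, 164, 20, 45, 836] [ 0.5233 -0.0641]
```

```bash

python3 -m jog '[{"wx":0,"wy":0,"wz":0,"dx":0.003,"dy":-0.014,"dz":-0.06,"hand":0.6},{"wx":0,"wy":0,"wz":0,"dx":0,"dy":0,"dz":-0.06,"hand":0.6},{"wx":0,"wy":0,"wz":0,"dx":0,"dy":0,"dz":-0.04,"hand":0.6},{"wx":0,"wy":0,"wz":0,"dx":0,"dy":0,"dz":-0.02,"hand":0.6},{"wx":0,"wy":0,"wz":0,"dx":0,"dy":0,"dz":0,"hand":0.6}]'
python3 -m jog '[{"wx":0,"wy":0,"wz":0,"dx":0,"dy":0,"dz":0,"hand":0.6},{"wx":0,"wy":0,"wz":0,"dx":0,"dy":0,"dz":0,"hand":0.6}]'
```

```text
clock: 17.45
tool_pos: [0.5348, -0.0913, 0.0068]
eef_rot: [0.549, 0.836, 0.0, 0.0]
contact_force: [0.0, 0.1, 0.3]
opening: 0.402
finger_force: 0.0
clock: 17.62
tool_pos: [0.5351, -0.0916, 0.0075]
eef_rot: [0.55, 0.835, 0.0, 0.001]
contact_force: [-0.3, -0.3, 1.1]
opening: 0.399
finger_force: 0.0
```

```bash

python3 -m jog '[{"wx":0,"wy":0,"wz":0,"dx":0,"dy":0,"dz":0,"hand":1},{"wx":0,"wy":0,"wz":0,"dx":0,"dy":0,"dz":0,"hand":1},{"wx":0,"wy":0,"wz":0,"dx":0,"dy":0,"dz":0,"hand":1},{"wx":0,"wy":0,"wz":0,"dx":0,"dy":0,"dz":0,"hand":1},{"wx":0,"wy":0,"wz":0,"dx":0,"dy":0,"dz":0,"hand":1}]' 12
python3 -m jog '[{"wx":0,"wy":0,"wz":0,"dx":0,"dy":0,"dz":0.04,"hand":1},{"wx":0,"wy":0,"wz":0,"dx":0,"dy":0,"dz":0.1,"hand":1},{"wx":0,"wy":0,"wz":0,"dx":0,"dy":0,"dz":0.15,"hand":1},{"wx":0,"wy":0,"wz":0,"dx":0,"dy":0,"dz":0.15,"hand":1},{"wx":0,"wy":0,"wz":0,"dx":0,"dy":0,"dz":0.15,"hand":1}]'
python3 -m jog '[{"wx":0,"wy":0,"wz":0.03,"dx":-0.02,"dy":0,"dz":0.1,"hand":1},{"wx":0,"wy":0,"wz":0.061,"dx":-0.02,"dy":0.05,"dz":0.08,"hand":1},{"wx":0,"wy":0,"wz":0.061,"dx":-0.02,"dy":0.05,"dz":0.02,"hand":1},{"wx":0,"wy":0,"wz":0.061,"dx":-0.02,"dy":0.05,"dz":0,"hand":1},{"wx":0,"wy":0,"wz":0.061,"dx":-0.02,"dy":0.05,"dz":0,"hand":1}]'
python3 -m jog '[{"wx":0,"wy":0,"wz":0.061,"dx":-0.02,"dy":0.05,"dz":0,"hand":1},{"wx":0,"wy":0,"wz":0.061,"dx":-0.02,"dy":0.05,"dz":0,"hand":1},{"wx":0,"wy":0,"wz":0.061,"dx":-0.02,"dy":0.05,"dz":0,"hand":1},{"wx":0,"wy":0,"wz":0.061,"dx":-0.02,"dy":0.05,"dz":0,"hand":1},{"wx":0,"wy":0,"wz":0.061,"dx":-0.02,"dy":0.05,"dz":0,"hand":1}]'
python3 -m jog '[{"wx":0,"wy":0,"wz":0.061,"dx":-0.02,"dy":0.05,"dz":0,"hand":1},{"wx":0,"wy":0,"wz":0.061,"dx":-0.02,"dy":0.05,"dz":0,"hand":1},{"wx":0,"wy":0,"wz":0.061,"dx":-0.02,"dy":0.05,"dz":0,"hand":1},{"wx":0,"wy":0,"wz":0.061,"dx":-0.02,"dy":0.05,"dz":0,"hand":1},{"wx":0,"wy":0,"wz":0.061,"dx":-0.02,"dy":0.05,"dz":0,"hand":1}]'
python3 -c "
from plant import r
import numpy as np
print(np.round(r.get_state()['q'],2))"
```

```text
clock: 18.03
tool_pos: [0.5347, -0.0919, 0.0069]
eef_rot: [0.55, 0.835, 0.0, 0.0]
contact_force: [-0.2, 0.1, 0.8]
opening: 0.138
finger_force: 12.0
clock: 18.45
tool_pos: [0.5337, -0.0917, 0.1562]
eef_rot: [0.549, 0.836, -0.0, -0.001]
contact_force: [0.7, -0.5, -0.4]
opening: 0.143
finger_force: 12.0
clock: 18.87
tool_pos: [0.5093, -0.0416, 0.2057]
eef_rot: [0.3, 0.954, -0.0, 0.001]
contact_force: [0.4, 0.0, 0.2]
opening: 0.138
finger_force: 12.0
clock: 19.28
tool_pos: [0.4839, 0.0209, 0.2048]
eef_rot: [-0.0, 1.0, -0.0, 0.0]
contact_force: [0.7, -0.2, -0.7]
opening: 0.142
finger_force: 12.0
clock: 19.7
tool_pos: [0.4591, 0.0832, 0.2048]
eef_rot: [-0.3, 0.954, -0.001, 0.0]
contact_force: [0.7, 0.4, -1.0]
opening: 0.142
finger_force: 12.0
[ 0.36  0.75 -1.09  2.04  0.87  0.91  0.96]
```

```bash

python3 -m jog '[{"wx":0,"wy":0,"wz":0.061,"dx":0,"dy":0.035,"dz":0,"hand":1},{"wx":0,"wy":0,"wz":0.061,"dx":0,"dy":0.035,"dz":0,"hand":1},{"wx":0,"wy":0,"wz":0.061,"dx":0,"dy":0.035,"dz":0,"hand":1},{"wx":0,"wy":0,"wz":0.061,"dx":0,"dy":0.035,"dz":0,"hand":1},{"wx":0,"wy":0,"wz":0.061,"dx":0,"dy":0.035,"dz":0,"hand":1}]'
python3 -m jog '[{"wx":0,"wy":0,"wz":0.061,"dx":0,"dy":0.035,"dz":0,"hand":1},{"wx":0,"wy":0,"wz":0.061,"dx":0,"dy":0.035,"dz":0,"hand":1},{"wx":0,"wy":0,"wz":0.061,"dx":0,"dy":0.035,"dz":0,"hand":1},{"wx":0,"wy":0,"wz":0.061,"dx":0,"dy":0.035,"dz":0,"hand":1},{"wx":0,"wy":0,"wz":0.061,"dx":0,"dy":0.03,"dz":0,"hand":1}]'
python3 -m jog '[{"wx":0,"wy":0,"wz":0.061,"dx":0,"dy":0,"dz":0,"hand":1},{"wx":0,"wy":0,"wz":0.061,"dx":0,"dy":0,"dz":0,"hand":1},{"wx":0,"wy":0,"wz":0.023,"dx":0,"dy":0,"dz":0,"hand":1},{"wx":0,"wy":0,"wz":0,"dx":0,"dy":0,"dz":0,"hand":1},{"wx":0,"wy":0,"wz":0,"dx":0,"dy":0,"dz":0,"hand":1}]'
python3 -c "
from plant import r
import numpy as np
s=r.get_state();print(np.round(s['q'],2)); q=s['eef_rot'];print(2*np.degrees(np.arctan2(q[1],q[0]))-90,s['tool_pos'])"
```

```text
clock: 20.12
tool_pos: [0.4594, 0.1268, 0.2047]
eef_rot: [-0.573, 0.82, -0.001, -0.0]
contact_force: [0.2, -0.3, 0.1]
opening: 0.142
finger_force: 12.0
clock: 20.53
tool_pos: [0.4594, 0.1694, 0.2048]
eef_rot: [0.793, -0.61, 0.0, 0.0]
contact_force: [0.1, 0.0, -0.3]
opening: 0.14
finger_force: 12.0
clock: 20.95
tool_pos: [0.4595, 0.169, 0.2045]
eef_rot: [0.871, -0.492, 0.0, 0.0]
contact_force: [-0.1, 0.3, -0.4]
opening: 0.137
finger_force: 12.0
[ 0.28  0.94 -1.38  1.97  1.02  1.19  2.15]
-148.95380687329182 [0.45949993 0.169033   0.20448503]
```

```bash

python3 -m jog '[{"wx":0,"wy":0,"wz":0,"dx":-0.006,"dy":0.004,"dz":-0.08,"hand":1},{"wx":0,"wy":0,"wz":0,"dx":0,"dy":0,"dz":-0.12,"hand":1},{"wx":0,"wy":0,"wz":0,"dx":0,"dy":0,"dz":-0.12,"hand":1},{"wx":0,"wy":0,"wz":0,"dx":0,"dy":0,"dz":-0.08,"hand":1},{"wx":0,"wy":0,"wz":0,"dx":0,"dy":0,"dz":-0.05,"hand":1}]'
python3 -m jog '[{"wx":0,"wy":0,"wz":0,"dx":0,"dy":0,"dz":0,"hand":1},{"wx":0,"wy":0,"wz":0,"dx":0,"dy":0,"dz":0,"hand":1},{"wx":0,"wy":0,"wz":0,"dx":0,"dy":0,"dz":0,"hand":1}]'
python3 - <<'E'
from h import *
s=r.get_state();print(np.round(s['q'],2))
for n in("scene","side"):
    im=r.snapshot(n)[:,:,::-1];cv2.imwrite(f"pics/{n}1.png",im)
a=cv2.imread("pics/scene1.png")[200:290,235:335];cv2.imwrite("pics/c3.png",cv2.resize(a,None,fx=6,fy=6,interpolation=cv2.INTER_CUBIC))
c,im=look("w12")
E
```

```text
clock: 21.37
tool_pos: [0.4574, 0.1692, 0.0897]
eef_rot: [0.871, -0.492, -0.0, 0.002]
contact_force: [0.5, 0.1, -0.1]
opening: 0.141
finger_force: 12.0
clock: 21.62
tool_pos: [0.4585, 0.1709, 0.0928]
eef_rot: [0.871, -0.492, 0.0, -0.001]
contact_force: [-0.9, 1.4, -0.8]
opening: 0.141
finger_force: 12.0
[ 0.2   1.1  -1.24  2.06  1.27  1.08  1.98]
21.7167 [0.4587 0.1708 0.0929] yang -148.9 q [ 0.2   1.1  -1.24  2.06  1.27  1.08  1.98]
```

View pics/w12.png

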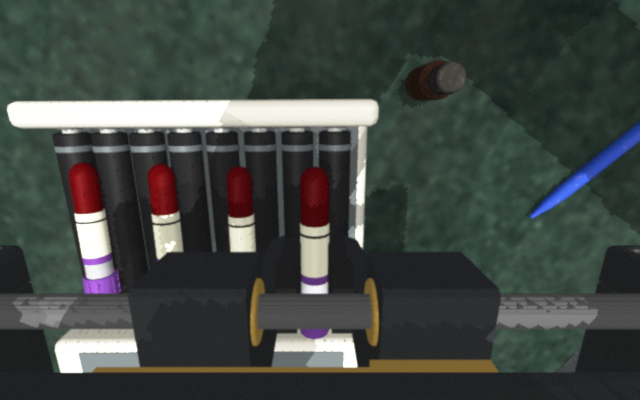

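Tail-side view: laid tubes at columns 85, 162, 240 put the -60 groove at 317.5; held tube is at 314.5, so 1.5 mm more to -x.

```bash

python3 -m jog '[{"wx":0,"wy":0,"wz":0,"dx":-0.005,"dy":-0.003,"dz":-0.025,"hand":1},{"wx":0,"wy":0,"wz":0,"dx":0,"dy":0,"dz":-0.025,"hand":1},{"wx":0,"wy":0,"wz":0,"dx":0,"dy":0,"dz":-0.018,"hand":1},{"wx":0,"wy":0,"wz":0,"dx":0,"dy":0,"dz":-0.013,"hand":1},{"wx":0,"wy":0,"wz":0,"dx":0,"dy":0,"dz":0,"hand":1}]'
python3 -m jog '[{"wx":0,"wy":0,"wz":0,"dx":0,"dy":0,"dz":-0.006,"hand":1},{"wx":0,"wy":0,"wz":0,"dx":0,"dy":0,"dz":-0.004,"hand":1},{"wx":0,"wy":0,"wz":0,"dx":0,"dy":0,"dz":0,"hand":1},{"wx":0,"wy":0,"wz":0,"dx":0,"dy":0,"dz":0,"hand":1}]'
```

```text
clock: 22.18
tool_pos: [0.4564, 0.1693, 0.0705]
eef_rot: [0.871, -0.491, -0.0, 0.001]
contact_force: [0.8, -0.1, 0.2]
opening: 0.142
finger_force: 12.0
clock: 22.52
tool_pos: [0.4572, 0.1701, 0.0693]
eef_rot: [0.871, -0.491, 0.0, -0.001]
contact_force: [0.5, 0.9, 2.2]
opening: 0.138
finger_force: 12.0
```

```bash

python3 -m jog '[{"wx":0,"wy":0,"wz":0,"dx":0,"dy":0,"dz":0,"hand":0.8},{"wx":0,"wy":0,"wz":0,"dx":0,"dy":0,"dz":0,"hand":0.76},{"wx":0,"wy":0,"wz":0,"dx":0,"dy":0,"dz":0,"hand":0.76},{"wx":0,"wy":0,"wz":0,"dx":0,"dy":0,"dz":0.03,"hand":0.76},{"wx":0,"wy":0,"wz":0,"dx":0,"dy":0,"dz":0.08,"hand":0.76}]'
python3 -m jog '[{"wx":0,"wy":0,"wz":0,"dx":0,"dy":0,"dz":0.12,"hand":0.76},{"wx":0,"wy":0,"wz":0,"dx":0,"dy":0,"dz":0.14,"hand":0.76},{"wx":0,"wy":0,"wz":-0.06,"dx":0,"dy":0,"dz":0.14,"hand":0.76},{"wx":0,"wy":0,"wz":-0.06,"dx":0.02,"dy":0,"dz":0,"hand":0.76},{"wx":0,"wy":0,"wz":-0.06,"dx":0.02,"dy":0,"dz":0,"hand":0.76}]'
python3 -m jog '[{"wx":0,"wy":0,"wz":-0.061,"dx":0.02,"dy":0,"dz":0,"hand":0.76},{"wx":0,"wy":0,"wz":-0.061,"dx":0.02,"dy":0,"dz":0,"hand":0.76},{"wx":0,"wy":0,"wz":-0.061,"dx":0.02,"dy":0,"dz":0,"hand":0.76},{"wx":0,"wy":0,"wz":-0.061,"dx":0.02,"dy":0,"dz":0,"hand":0.76},{"wx":0,"wy":0,"wz":-0.061,"dx":0.02,"dy":0,"dz":0,"hand":0.76}]'
python3 -m jog '[{"wx":0,"wy":0,"wz":-0.061,"dx":0.02,"dy":0,"dz":0,"hand":1},{"wx":0,"wy":0,"wz":-0.061,"dx":0.02,"dy":0,"dz":0,"hand":1},{"wx":0,"wy":0,"wz":-0.061,"dx":0,"dy":0,"dz":0,"hand":1},{"wx":0,"wy":0,"wz":-0.061,"dx":0,"dy":0,"dz":0,"hand":1},{"wx":0,"wy":0,"wz":-0.061,"dx":0,"dy":0,"dz":0,"hand":1}]'
python3 -m jog '[{"wx":0,"wy":0,"wz":-0.061,"dx":0,"dy":0,"dz":0,"hand":1},{"wx":0,"wy":0,"wz":-0.061,"dx":0,"dy":0,"dz":0,"hand":1},{"wx":0,"wy":0,"wz":-0.061,"dx":0,"dy":0,"dz":0,"hand":1},{"wx":0,"wy":0,"wz":-0.061,"dx":0,"dy":0,"dz":0,"hand":1},{"wx":0,"wy":0,"wz":-0.061,"dx":0,"dy":0,"dz":0,"hand":1}]'
python3 -m jog '[{"wx":0,"wy":0,"wz":-0.061,"dx":0,"dy":0,"dz":0,"hand":1},{"wx":0,"wy":0,"wz":-0.061,"dx":0,"dy":0,"dz":0,"hand":1},{"wx":0,"wy":0,"wz":-0.061,"dx":0,"dy":0,"dz":0,"hand":1},{"wx":0,"wy":0,"wz":-0.061,"dx":0,"dy":0,"dz":0,"hand":1},{"wx":0,"wy":0,"wz":-0.061,"dx":0,"dy":0,"dz":0,"hand":1}]'
python3 -m jog '[{"wx":0,"wy":0,"wz":0,"dx":0,"dy":0,"dz":0,"hand":1},{"wx":0,"wy":0,"wz":0,"dx":0,"dy":0,"dz":0,"hand":1}]'
python3 - <<'E'
from h import *
import json
c,im=look("w13"); tubes(c,im,.074,.071)
json.dump({k:np.array(v).tolist() for k,v in c.items()},open("w13.json","w"))
E
```

```text
clock: 22.93
tool_pos: [0.4558, 0.1686, 0.0951]
eef_rot: [0.871, -0.491, -0.001, 0.002]
contact_force: [-0.7, -0.2, -0.5]
opening: 0.237
finger_force: 0.0
clock: 23.35
tool_pos: [0.4679, 0.1707, 0.1991]
eef_rot: [0.767, -0.641, 0.001, -0.002]
contact_force: [0.8, -0.2, -0.9]
opening: 0.24
finger_force: 0.0
clock: 23.77
tool_pos: [0.4921, 0.1697, 0.1969]
eef_rot: [-0.539, 0.842, 0.0, 0.0]
contact_force: [-0.5, 0.0, -0.7]
opening: 0.236
finger_force: 0.0
clock: 24.18
tool_pos: [0.5019, 0.1699, 0.1969]
eef_rot: [-0.261, 0.965, 0.0, 0.0]
contact_force: [-0.8, -1.1, -0.0]
opening: 0.008
finger_force: 0.0
clock: 24.6
tool_pos: [0.5018, 0.1699, 0.197]
eef_rot: [0.041, 0.999, 0.0, 0.0]
contact_force: [0.5, 0.1, -0.2]
opening: 0.006
finger_force: 0.0
clock: 25.02
tool_pos: [0.5018, 0.17, 0.1969]
eef_rot: [0.339, 0.941, 0.001, 0.0]
contact_force: [-1.0, 0.2, 0.7]
opening: 0.008
finger_force: 0.0
clock: 25.18
tool_pos: [0.5018, 0.17, 0.1969]
eef_rot: [0.334, 0.942, 0.0, 0.0]
contact_force: [-0.4, 0.7, -0.3]
opening: 0.002
finger_force: 0.0
25.1833 [0.5018 0.17   0.1969] yang 50.9 q [ 0.01  0.7  -0.71  1.88  0.63  0.79 -0.16]
purple [278, 102, 26, 31, 576] [0.4428 0.1948]
purple [326, 115, 28, 31, 557] [0.475  0.2188]
purple [372, 134, 28, 30, 543] [0.51   0.2386]
purple [275, 138, 17, 8, 60] [0.4536 0.177 ]
purple [416, 152, 29, 29, 553] [0.5447 0.2588]
red [377, 38, 40, 53, 1171] [0.4635 0.2827]
red [259, 171, 22, 29, 401] [0.4737 0.1439]
red [306, 182, 21, 29, 391] [0.5061 0.1682]
red [349, 199, 22, 29, 377] [0.5413 0.1878]
red [391, 215, 22, 28, 383] [0.5761 0.2081]
```

View pics/w13.png

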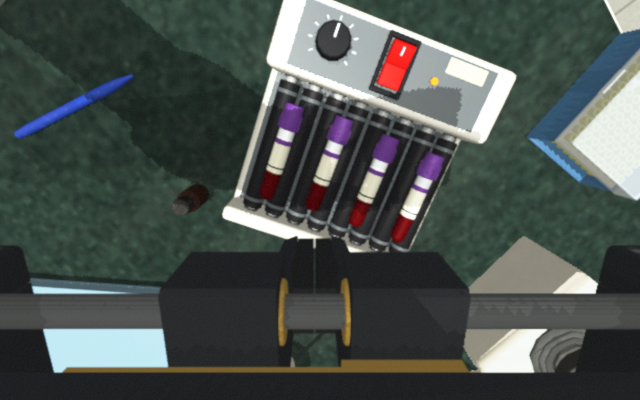

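All four tubes lie in their grooves (caps (290,117), (340,130), (386,149), (430,166)); rocker at (397,64), outer end near (405,42). Compute the press point.

```bash
python3 - <<'E'
from h import *
import json
c=json.load(open("w13.json"));im=cv2.imread("pics/w13.png")
h,s,v=[a.astype(int) for a in cv2.split(cv2.cvtColor(im,cv2.COLOR_BGR2HSV))]
m=((h<8)|(h>172))&(s>120)&(v>60); m[100:]=0; m[:,:370]=0; m[:,425:]=0
m=cv2.morphologyEx(m.astype(np.uint8),cv2.MORPH_CLOSE,np.ones((5,5)))
p=np.argwhere(m)[:,::-1].astype(np.float32); b=cv2.boxPoints(cv2.minAreaRect(p)); b=b[np.argsort(b[:,1])]
out,inn=b[:2].mean(0),b[2:].mean(0); print(b.tolist())
O=ray("w",out,.096,c)[:2];I=ray("w",inn,.088,c)[:2];d=O-I;print(O,I,np.linalg.norm(d),np.degrees(np.arctan2(d[1],d[0]))-90)
w=np.radians(31);ey=np.array([-np.sin(w),np.cos(w)]);print("press",O-.001*ey)
s=r.get_state();t=O-.001*ey-s["tool_pos"][:2];print("units",t/.25)
E
```

```text
[[395.18560791015625, 36.08245849609375], [417.73199462890625, 46.10308074951172], [374.69073486328125, 82.19586944580078], [397.23712158203125, 92.21649169921875]]
[0.45427284 0.29045547] [0.47057243 0.26355548] 0.03145292258324859 31.213058377095564
press [0.45478788 0.2895983 ]
units [-0.18790327  0.47889782]
```

```bash

python3 -m jog '[{"wx":0,"wy":0,"wz":-0.058,"dx":-0.04,"dy":0.1,"dz":0,"hand":1},{"wx":0,"wy":0,"wz":-0.058,"dx":-0.04,"dy":0.1,"dz":0,"hand":1},{"wx":0,"wy":0,"wz":-0.058,"dx":-0.04,"dy":0.1,"dz":0,"hand":1},{"wx":0,"wy":0,"wz":0,"dx":-0.04,"dy":0.1,"dz":-0.05,"hand":1},{"wx":0,"wy":0,"wz":0,"dx":-0.034,"dy":0.089,"dz":-0.09,"hand":1}]'
python3 -m jog '[{"wx":0,"wy":0,"wz":0,"dx":0,"dy":0,"dz":-0.1,"hand":1},{"wx":0,"wy":0,"wz":0,"dx":0,"dy":0,"dz":-0.08,"hand":1},{"wx":0,"wy":0,"wz":0,"dx":0,"dy":0,"dz":-0.03,"hand":1},{"wx":0,"wy":0,"wz":0,"dx":0,"dy":0,"dz":0,"hand":1},{"wx":0,"wy":0,"wz":0,"dx":0,"dy":0,"dz":0,"hand":1}]'
python3 -m jog '[{"wx":0,"wy":0,"wz":0,"dx":0,"dy":0,"dz":0,"hand":1},{"wx":0,"wy":0,"wz":0,"dx":0,"dy":0,"dz":0,"hand":1}]'
```

```text
clock: 25.65
tool_pos: [0.4537, 0.2951, 0.1631]
eef_rot: [0.493, 0.87, 0.003, 0.001]
contact_force: [1.0, 0.3, -1.0]
opening: 0.006
finger_force: 0.0
clock: 26.07
tool_pos: [0.4535, 0.2919, 0.1092]
eef_rot: [0.494, 0.87, 0.0, -0.0]
contact_force: [0.1, -0.1, 0.6]
opening: 0.006
finger_force: 0.0
clock: 26.23
tool_pos: [0.4541, 0.2922, 0.1101]
eef_rot: [0.494, 0.869, 0.001, 0.0]
contact_force: [-0.1, -0.4, -0.6]
opening: 0.007
finger_force: 0.0
```

```bash

python3 -m jog '[{"wx":0,"wy":0,"wz":0,"dx":-0.002,"dy":0,"dz":-0.03,"hand":1},{"wx":0,"wy":0,"wz":0,"dx":0,"dy":0,"dz":-0.02,"hand":1},{"wx":0,"wy":0,"wz":0,"dx":0,"dy":0,"dz":-0.01,"hand":1},{"wx":0,"wy":0,"wz":0,"dx":0,"dy":0,"dz":-0.01,"hand":1},{"wx":0,"wy":0,"wz":0,"dx":0,"dy":0,"dz":-0.004,"hand":1}]'
python3 -m jog '[{"wx":0,"wy":0,"wz":0,"dx":0,"dy":0,"dz":-0.004,"hand":1},{"wx":0,"wy":0,"wz":0,"dx":0,"dy":0,"dz":0,"hand":1},{"wx":0,"wy":0,"wz":0,"dx":0,"dy":0,"dz":0,"hand":1}]'
```

```text
clock: 26.65
tool_pos: [0.4521, 0.2935, 0.0905]
eef_rot: [0.494, 0.87, 0.001, -0.001]
contact_force: [-2.5, 3.4, 3.6]
opening: 0.002
finger_force: 2.1
clock: 26.9
tool_pos: [0.4522, 0.2934, 0.0898]
eef_rot: [0.494, 0.87, 0.001, -0.001]
contact_force: [-3.0, 2.9, 4.7]
opening: 0.006
finger_force: 2.4
```

```bash

python3 -m jog '[{"wx":0,"wy":0,"wz":0,"dx":0,"dy":0,"dz":-0.006,"hand":1},{"wx":0,"wy":0,"wz":0,"dx":0,"dy":0,"dz":0,"hand":1},{"wx":0,"wy":0,"wz":0,"dx":0,"dy":0,"dz":0,"hand":1}]'
python3 -m jog '[{"wx":0,"wy":0,"wz":0,"dx":0,"dy":0,"dz":0.05,"hand":1},{"wx":0,"wy":0,"wz":0,"dx":0,"dy":0,"dz":0.1,"hand":1},{"wx":0,"wy":0,"wz":0,"dx":0.04,"dy":-0.1,"dz":0.13,"hand":1},{"wx":0,"wy":0,"wz":0,"dx":0.04,"dy":-0.12,"dz":0.1,"hand":1},{"wx":0,"wy":0,"wz":0,"dx":0.04,"dy":-0.12,"dz":0,"hand":1}]'
python3 -m jog '[{"wx":0,"wy":0,"wz":0,"dx":0.04,"dy":-0.1,"dz":0,"hand":1},{"wx":0,"wy":0,"wz":0,"dx":0,"dy":0,"dz":0,"hand":1},{"wx":0,"wy":0,"wz":0,"dx":0,"dy":0,"dz":0,"hand":1},{"wx":0,"wy":0,"wz":0,"dx":0,"dy":0,"dz":0,"hand":1}]'
python3 - <<'E'
from h import *
c,a=look("w14"); tubes(c,a,.074,.071)
c,b=look("w15"); d=cv2.absdiff(a,b).max(2); print("diff",(d>25).sum(), cv2.boundingRect((d>25).astype(np.uint8)))
cv2.imwrite("pics/c4.png",np.vstack([cv2.resize(a[:240,180:480],None,fx=2,fy=2)]))
E
```

```text
clock: 27.15
tool_pos: [0.4523, 0.2934, 0.0895]
eef_rot: [0.494, 0.87, 0.001, -0.0]
contact_force: [-5.7, 2.1, 16.3]
opening: 0.005
finger_force: 8.2
clock: 27.57
tool_pos: [0.4852, 0.2073, 0.1864]
eef_rot: [0.494, 0.87, 0.003, 0.002]
contact_force: [1.9, 0.2, -0.1]
opening: 0.005
finger_force: 0.0
clock: 27.9
tool_pos: [0.4925, 0.1821, 0.1822]
eef_rot: [0.494, 0.869, -0.0, -0.0]
contact_force: [0.0, 0.8, -1.3]
opening: 0.003
finger_force: 0.0
27.9 [0.4925 0.1821 0.1822] yang 30.7 q [-0.08  0.7  -0.6   1.91  0.59  0.71 -0.49]
purple [307, 133, 24, 29, 610] [0.4756 0.2174]
purple [360, 135, 23, 28, 610] [0.5105 0.2373]
purple [411, 135, 25, 29, 652] [0.5453 0.2572]
purple [255, 139, 25, 29, 617] [0.4433 0.1934]
purple [311, 173, 18, 5, 60] [0.4869 0.1997]
purple [362, 174, 18, 5, 66] [0.522  0.2194]
purple [413, 174, 19, 5, 67] [0.5568 0.2398]
purple [260, 178, 19, 5, 68] [0.4547 0.1756]
red [336, 38, 26, 51, 1274] [0.4629 0.2807]
red [313, 208, 17, 28, 397] [0.5083 0.1667]
red [362, 209, 17, 28, 415] [0.5435 0.1867]
red [411, 209, 18, 28, 415] [0.5786 0.2071]
red [264, 212, 17, 28, 400] [0.4758 0.1426]
27.95 [0.4922 0.1829 0.1823] yang 30.8 q [-0.08  0.7  -0.6   1.91  0.59  0.71 -0.49]
diff 9608 (13, 1, 627, 367)
```

View pics/c4.png

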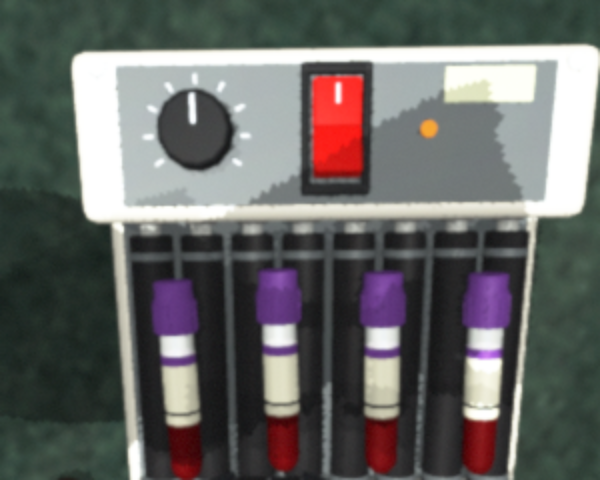

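```bash
python3 -m jog '[{"wx":0,"wy":0,"wz":0,"dx":0,"dy":0,"dz":0,"hand":1},{"wx":0,"wy":0,"wz":0,"dx":0,"dy":0,"dz":0,"hand":1},{"wx":0,"wy":0,"wz":0,"dx":0,"dy":0,"dz":0,"hand":1}]'
python3 - <<'E'
from h import *
f=[]
for i in range(10):
    f.append(cv2.cvtColor(r.snapshot("wrist"),cv2.COLOR_RGB2GRAY).astype(float))
f=np.array(f); sd=np.array([cv2.GaussianBlur(x,(3,3),0) for x in f]).std(0)
for n,(x0,y0,x1,y1) in {"tubeA":(258,175,278,235),"res":(311,175,329,235),"B":(361,175,379,235),"C":(411,175,429,235),"roller":(282,160,300,230),"panel":(400,40,450,70),"mat":(60,60,160,160),"rocker":(338,40,360,85)}.items(): print(n,round(sd[y0:y1,x0:x1].mean(),2),round(sd[y0:y1,x0:x1].max(),1))
im=cv2.imread("pics/w13.png");im2=cv2.imread("pics/w14.png")
for nm,o,pts in(("off",im,[(401,52),(391,77)]),("on",im2,[(347,58),(348,76)])):
    print(nm,[o[y-2:y+3,x-2:x+3].mean((0,1)).astype(int).tolist() for x,y in pts])
E
```

```text
clock: 28.25
tool_pos: [0.4924, 0.1829, 0.1824]
eef_rot: [0.494, 0.87, 0.0, -0.0]
contact_force: [-0.2, 0.3, 0.0]
opening: 0.005
finger_force: 0.0
tubeA 2.86 11.6
res 2.86 12.1
B 3.39 13.2
C 3.34 20.3
roller 1.39 9.7
panel 2.08 20.2
mat 0.51 4.0
rocker 1.21 21.1
off [[170, 170, 254], [56, 62, 255]]
on [[54, 61, 255], [22, 25, 228]]
```

```bash
python3 - <<'E'
from h import *
for n,pts in(("w6",[(288,10),(304,10),(295,33)]),("w8",[(240,35),(268,35),(257,80)]),("w14",[(341,55),(355,60),(348,80)])):
    o=cv2.imread(f"pics/{n}.png");print(n,[o[y-2:y+3,x-2:x+3].mean((0,1)).astype(int).tolist() for x,y in pts])
A=cv2.imread("pics/w14.png")
f=[A]+[r.snapshot("wrist")[:,:,::-1] for _ in range(1)]
for x0 in(258,311,361,411): print([ (x[175:240,x0:x0+18].astype(float).mean((1,2))[::8].astype(int)).tolist() for x in f])
cv2.imwrite("pics/c5.png",np.vstack([cv2.resize(x[120:245,240:445],None,fx=3.0,fy=2.2,interpolation=cv2.INTER_CUBIC) for x in f]))
E
```

```text
w6 [[27, 33, 244], [32, 37, 244], [60, 66, 253]]
w8 [[23, 27, 239], [28, 34, 241], [48, 54, 249]]
w14 [[56, 62, 255], [45, 51, 253], [22, 25, 214]]
[[204, 148, 171, 162, 92, 29, 29, 45, 66], [200, 94, 173, 164, 123, 39, 29, 46, 65]]
[[86, 189, 188, 184, 113, 41, 41, 46, 33], [93, 192, 190, 186, 159, 41, 42, 48, 32]]
[[95, 190, 190, 169, 159, 41, 43, 47, 107], [172, 191, 190, 171, 169, 41, 43, 49, 109]]
[[134, 220, 206, 198, 232, 47, 47, 48, 116], [186, 227, 211, 201, 240, 48, 47, 48, 118]]
```

View pics/c5.png

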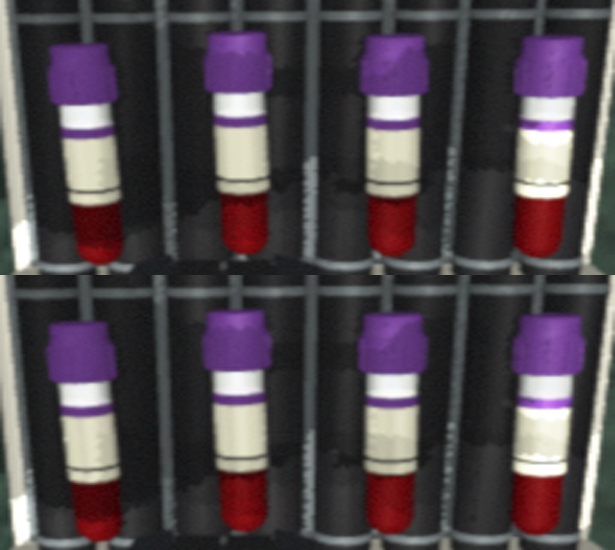

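The rocker's shading has flipped from the off state: the outer half is now bright and the inner half dark. The cap facets also differ between the two frames. That fits the mixer running with all four tubes lying flat, so I hand in.

```bash
python3 -c "
from plant import r
print(r.finish_job())"
```

```text
the job is handed in; nothing more can be done
None
```

I laid the three tubes in the grooves at -60, +20 and +60 mm with caps to the switch end, left the resident tube in place, pressed the red rocker on, and handed the job in at about 29 s; the pictures point to the rocker being on and the rollers turning, but the hand-in gave no verdict.

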